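Wedge a pipe specimen tight under the hold-down bridge of its cradle

TASK

Fix the pipe specimen in its cradle, ready for notching: slide the hold-down bridge along its rails until it stands midway between the two V-blocks, and lock it there by turning its clamp knob clockwise up to the stop. Then push the steel wedge, thin end first, along the top of the pipe and under the bridge's cross-beam, towards the end stop, until it jams tight and stays jammed when you let go; push firmly but do not force it, or the pipe is crushed. Leave the other things on the bench where they are.

Things in the scene. Friction and masses are not known exactly. Their poses are not given: they have to be found in the camera images.
- cradle: Specimen cradle, fixed: aluminium base 130 x 310 x 12 mm, two steel rails along its long sides, two dark V-blocks between them (centres 65 mm either side of the middle), dark upright end stop at the +y end. Origin: centre of the underside. y along rails and pipe, towards the end stop; x across, away from the robot; z up. The pipe's top line is 62 mm above the bench, at x = 0.
- bridge (a joint): Position of the hold-down bridge along the rails, m: 0 = midway between the V-blocks, + towards the end stop; travel -0.12 to 0.12. Unlocked, it slides with about 2 N and the wedge would drag it along; locked, it holds far more than 25 N.
- bridge_mid (a point): Hold-down bridge, a gate: two feet on the rails, 13 mm posts 48 mm either side of the pipe's axis, steel cross-beam 124 mm across x, 26 mm along y, 16 mm high. Point: mid-gate over the pipe's axis, 71 mm above the bench. Nuts set the beam's height, unknown in each run: its underside is 9 to 11.5 mm above the pipe's top, the nuts on it reach at most 96 mm above the bench.
- knob_grip (a point): Grip point of the clamp knob, on its vertical axis, 126 mm above the bench; the knob stands on the bridge's near post (48 mm to -x of the pipe's axis) and moves with the bridge, which can be pulled along by it. Black wing 42 mm long, 13 mm thick, 24 mm high; the point is 9 mm below its top. x along the wing (along the cradle's x when the joint reads 0), z up.
- clamp_knob (a joint): Angle of the clamp knob, rad: 0 = free; turns clockwise seen from above to a stop at 1.4. From about 0.5 it presses on the rail, beyond 1.1 the bridge is locked. Torque 0.2 to 0.4 N m; stays where it is left.
- wedge_grip (a point): Loose steel wedge, 0.22 to 0.34 kg, lying flat: 135 mm long, 24 mm wide (grip across this), 5 mm thick at the thin end, 20 mm at the thick end, plane underside. Point: mid-width, 20 mm from the thick end, 9 mm above the underside; y along the wedge to the thin end, z up. Under the beam it goes in 40 to 65 mm, then a push of 10 to 20 N jams it. It tips off the pipe if let go less than half-way onto it.
- wedge_tip (a point): Middle of the wedge's thin end, 2.5 mm above its underside (same axes as wedge_grip, 115 mm from it)
- specimen_mid (a point): Black plastic pipe specimen, 45 mm in diameter, 209 mm long, loose in the V-blocks, one end within 2 mm of the end stop. Point: its centre; y along its axis. If the wedge presses on it with more than 60 N it counts as crushed.
- caliper: Bystander: vernier caliper 70 x 248 x 16 mm lying on the bench left of the work; not to be moved
- weighing_boat: Bystander: small white weighing boat 25 x 91 x 10 mm on the bench; not to be moved
- marker: Bystander: black-capped marker pen 16 x 138 x 18 mm left of the work; not to be moved
- beaker: Bystander: small glass beaker, 50 mm across, 54 mm high, standing right of the work; not to be moved

How it is judged (in metres and radians):
On the way, in this order (a step that is already met when the one before it is completed fails the run):
1. the bridge stands midway between the V-blocks (within 15 mm) (value of joint bridge between -0.015 and 0.015 m), for 0.2 s.
2. the bridge is locked there: clamp knob turned beyond 1.1 rad (all of step 1 and value of joint clamp_knob above 1.1 rad), for 0.2 s.
At the end, for the whole second after the job is handed in: Bridge within 15 mm of midway between the V-blocks, knob beyond 1.1 rad; wedge lying along the pipe (within 0.15 rad, 12 mm sideways), thin end under or through the beam, let go, at rest and jammed: pressing with more than 3.5 N on the bridge and more than 5 N on the pipe (all of step 2 and y of wedge_tip in the frame of cradle above 0.005 m and y of wedge_grip in the frame of cradle below -0.03 m and angle between the y axis of wedge_grip and the y axis of cradle, either way round below 0.15 rad and x of wedge_grip in the frame of cradle between -0.012 and 0.012 m and contact force between wedge and cradle above 3.5 N and contact force between wedge and specimen above 5 N and linear speed of wedge below 0.01 m/s); the robot touches nothing.
It fails at once if the pipe is crushed: the wedge presses on it with more than 60 N (contact force between wedge and specimen above 60 N).
It fails at once if the caliper is pushed more than 30 mm away (distance of caliper from where it was at the start of the episode above 0.03 m).
It fails at once if the weighing boat is pushed more than 30 mm away (distance of weighing_boat from where it was at the start of the episode above 0.03 m).
It fails at once if the marker is pushed more than 30 mm away (distance of marker from where it was at the start of the episode above 0.03 m).
It fails at once if the beaker is pushed more than 30 mm away (distance of beaker from where it was at the start of the episode above 0.03 m).
It also fails if it takes over 54 s, if anything falls off the work surface, if the arm or the gripper's body presses on something with over 40 N, if the wrist force passes 120 N, or if a joint passes its speed limit or range.

ROBOT

A 6-joint arm with a two-finger parallel gripper is mounted at the origin on a cart in front of the work surface, level with it; the furniture and walls round the work are solid. World frame = base frame: x ahead of the robot, y to its left, z up, the work surface at z = 0. Lengths are in mm, angles in rad, forces in N, time in s.
With the tool pointing down it reaches from about 350 to 875 mm from the base axis. Payload 4.2 kg.
Tool frame: the origin (TCP) lies on the centre line of the jaws, within the pads' length; the fingertips stand 14 mm ahead of it and the grasp point (between the pads) lies 5 mm behind it (tcp_to_tips is the distance from the TCP to the fingertips, in mm); z points along the fingers, y is the direction in which the jaws open and shut (so a half turn about z gives the same grasp; the last joint's range is limited). The gripper opens to 85 mm and grips with 20 to 120 N. Pads are 22 mm wide; open, the fingers measure 114 mm over their backs; the gripper's body (76 mm by 85 mm) begins 54 mm behind the grasp point. The pads swing forward as they close: fully open they stand 13 mm farther back than shut.
Start: joints at [1.386, 0.385, 0.008, 0, -1.194, -0.259], TCP at [268.325, 564.447, 213.712] pointing down, gripper open.
Joint ranges: [-3.14, 3.14], [-1.21, 2.06], [-1.07, 1.41], [-3.16, 2.05], [-2.99, -0.16], [-3.1, 3.1]. Speed limits (rad/s): [2.79, 2.79, 3.14, 3.14, 3.14, 3.14].

INTERFACE

Orientations are given as a unit quaternion [x, y, z, w].
In Python, from bench import read_state, get_image, job_done, tcp_to_tips gives the robot as it stands. The module is installed in compiled form; this text tells all that it offers.
- The arm moves only by the tool play_rows, never from a script. Its argument "targets" is a list of rows, each an object of numbers: "gripper": the gripper's target within -1 to 1 (shut at 1, half-way at 0, fully open at -1); "tx", "ty", "tz": the shift along the tool's x, y, z scaled (see below); "spin": the turn about the tool's z scaled (see below). A call has 1 to 12 rows; each row is the pose to reach, as a shift and turn from the pose commanded when the call began, along the tool's axes at that moment; what a row does not reach only later rows make up. The controller multiplies each number of a shift by 0.25 m and each number of a turn by pi/4 rad. A row lasts 1/8 s, in which the tool goes at most 62.5 mm and 10.7 degrees, less where a joint would pass 70% of its speed; a pose out of reach is approached as far as the arm can. A call with a number of a shift or a turn outside -1 to 1 is refused whole. A call with a gripper value outside its range is refused whole. The fingers move at their own pace and stop on an object; the grip force is fixed at half the most. Time passes only in rows, so rows that repeat a pose let the fingers close. It gives the time, the measured TCP pose, the force and the opening at its end, in the units of the state.
- read_state(): the state, without advancing time (a new reading comes with each control period).
- get_image(name): name is "side" or "top" or "wrist"; returns a dict with "frame" (480x640x3 uint8, red, green, blue), "depth" (480x640 float32, mm along the optical axis (not along the pixel's ray), 0 where there is no reading), "mtx" (3x3 intrinsics, pixels), "world_to_cam" (4x4, takes a point from world to camera coordinates). Camera axes: x right, y up, looking along -z (the intrinsics and any distortion apply to the point x, -y, -z); pixel columns grow to the right and rows downward; lengths in mm; the calibration is good to about 2 mm. A picture is of the moment at which its call begins.
- job_done(): hands the job in, once; it reports no verdict.
The state is a dict: "clock": time; "joints": joint angles; "joint_vel": joint speeds; "joint_efforts": joint torques, N m; "position": TCP position; "ee_rot": TCP orientation; "contact_force": force on the tool from outside, world axes, zero at the start; "wrist_torque": the same for the moment, N m; "gripper_width": finger opening in mm.
Only numpy, scipy, OpenCV 4.12 (cv2) and the standard library are available. Lean on these libraries where they do the work, as an engineer would, in place of code of your own. Each camera call takes 0.05 s, during which the arm holds its last target.

## Working session

There is one attempt and no reset: what is moved stays moved. The work goes in short steps, Python scripts to look and compute and a tool call to move; the robot and the scene stay as the last step left them, time stands still between calls to the robot, and variables do not carry over. Pictures are saved under pics/ and viewed, and the job is handed in when it is done.

Besides the shell and the picture viewer there is one more tool, called after "Request:" as name(argument=value, ...), one argument or row to a line, values as JSON. play_rows: Moves the arm, as the interface text tells. Its arguments: {"type":"object","properties":{"targets":{"type":"array","items":{"type":"object","properties":{"gripper":{"type":"number"},"tx":{"type":"number","minimum":-1,"maximum":1},"ty":{"type":"number","minimum":-1,"maximum":1},"tz":{"type":"number","minimum":-1,"maximum":1},"spin":{"type":"number","minimum":-1,"maximum":1}}}}},"required":["targets"]}

```bash
mkdir -p pics; ls
cat > h.py <<'E'
import numpy as np, cv2
from bench import read_state, get_image, job_done, tcp_to_tips
def snap(n,f):
    d=get_image(n); cv2.imwrite(f'pics/{f}.png',d['frame'][:,:,::-1]); np.savez(f'pics/{f}.npz',**d); return d
def load(f): return dict(np.load(f'pics/{f}.npz'))
def ray(d,u,v):
    K=d['mtx'];p=np.array([(u-K[0,2])/K[0,0],(v-K[1,2])/K[1,1],1.]); c=np.array([p[0],-p[1],-1.])
    T=np.linalg.inv(d['world_to_cam']); return T[:3,3],T[:3,:3]@c
def atz(d,u,v,z):
    o,r=ray(d,u,v); return o+r*(z-o[2])/r[2]
def dep(d,u,v):
    o,r=ray(d,u,v); return o+r*d['depth'][int(round(v)),int(round(u))]
def proj(d,P):
    c=d['world_to_cam']@np.append(P,1); q=d['mtx']@np.array([c[0],-c[1],-c[2]]); return q[:2]/q[2]
def crop(f,x0,y0,x1,y1,s,g):
    im=cv2.imread(f'pics/{f}.png')[y0:y1,x0:x1]; cv2.imwrite(f'pics/{g}.png',cv2.resize(im,None,fx=s,fy=s,interpolation=cv2.INTER_CUBIC))
E
python3 - <<'E'
from h import *
s=read_state()
for k,v in s.items(): print(k,np.round(v,3))
print(tcp_to_tips)
for n in ['top','side','wrist']:
    d=snap(n,n+'0'); print(n,d['mtx'],np.linalg.inv(d['world_to_cam']).round(3))
E
```

```text
pics
clock 0.0
joints [ 1.386e+00  3.860e-01  7.000e-03 -1.000e-03 -1.194e+00 -2.590e-01]
joint_vel [-0.001  0.001 -0.001 -0.001  0.     0.002]
joint_efforts [-1.0000e-03 -3.9229e+01  1.8840e+01  4.1860e+00 -5.0000e-03 -0.0000e+00]
position [268.099 563.902 212.62 ]
ee_rot [ 0.975 -0.22  -0.     0.001]
contact_force [-0.304 -0.118  0.097]
wrist_torque [ 0.008 -0.002 -0.014]
gripper_width 85.503
14.0
top [[464.4977068    0.         322.33437835]
 [  0.         464.4977068  240.45404041]
 [  0.           0.           1.        ]] [[-1.69000e-01  9.62000e-01 -2.14000e-01  3.46585e+02]
 [-9.86000e-01 -1.65000e-01  3.50000e-02  1.40210e+02]
 [-1.00000e-03  2.17000e-01  9.76000e-01  9.68845e+02]
 [ 0.00000e+00  0.00000e+00  0.00000e+00  1.00000e+00]]
side [[529.71176381   0.         321.85132875]
 [  0.         529.71176381 247.44549753]
 [  0.           0.           1.        ]] [[ 9.73000e-01  1.61000e-01 -1.63000e-01  3.33155e+02]
 [-2.28000e-01  6.10000e-01 -7.58000e-01 -6.96595e+02]
 [-2.30000e-02  7.75000e-01  6.31000e-01  7.83457e+02]
 [ 0.00000e+00  0.00000e+00  0.00000e+00  1.00000e+00]]
wrist [[368.87396184   0.         325.70913934]
 [  0.         368.87396184 238.81320434]
 [  0.           0.           1.        ]] [[-4.29000e-01  8.71000e-01  2.37000e-01  3.28192e+02]
 [-9.03000e-01 -4.15000e-01 -1.10000e-01  5.35509e+02]
 [ 2.00000e-03 -2.62000e-01  9.65000e-01  3.73629e+02]
 [ 0.00000e+00  0.00000e+00  0.00000e+00  1.00000e+00]]
```

View pics/top0.png

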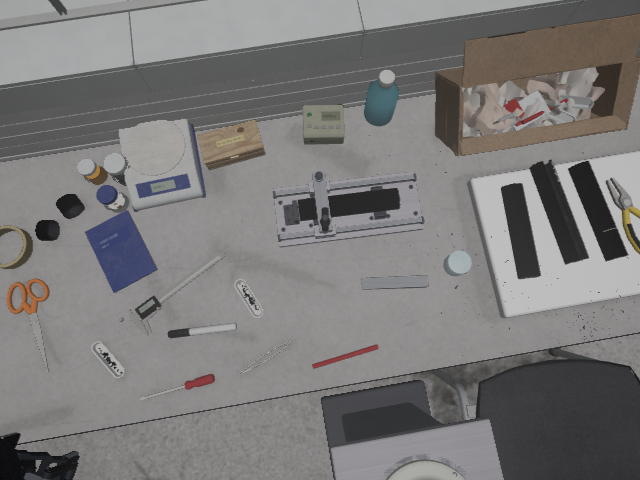

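View pics/side0.png

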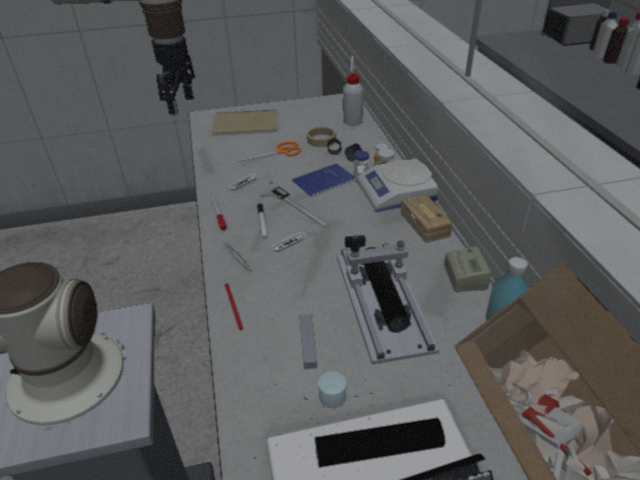

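View pics/wrist0.png

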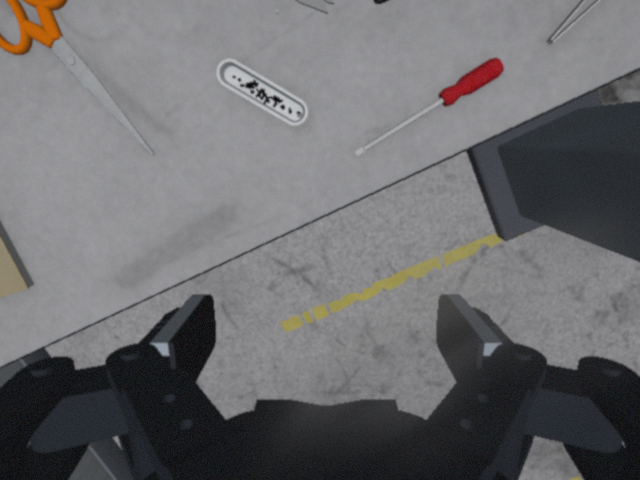

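Run:
```python
from h import *
crop('top0',260,160,480,310,3.6,'c1'); crop('side0',290,220,450,400,3.3,'c2')
```

```text
(no output)
```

View pics/c1.png

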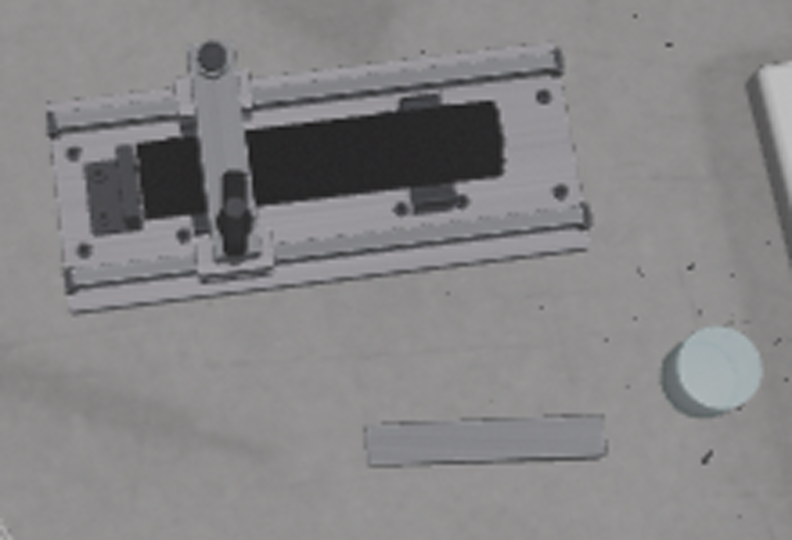

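View pics/c2.png

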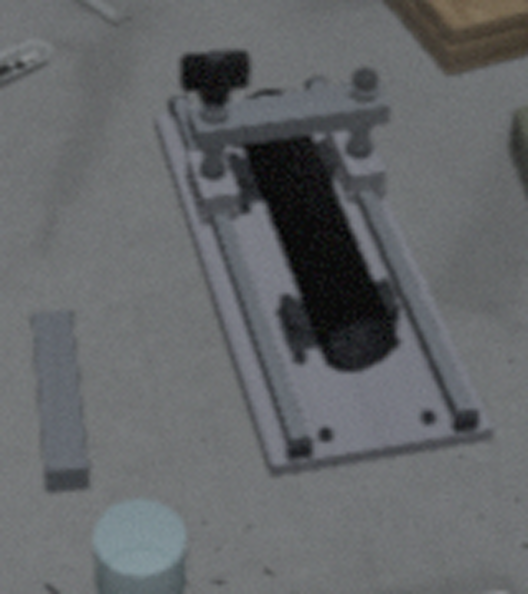

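Run:
```python
from h import *
d=load('top0')
f=lambda x,y:((x)/3.6+260,(y)/3.6+160)
for n,x,y,z in [('FL',48,103,12),('FR',557,45,12),('NR',590,240,12),('NL',70,303,12),('NRb',587,250,0),('NLb',75,313,0),
  ('pipeRtop',498,105,40),('pipeRbot',503,175,40),('pipeLtop',138,142,40),('pipeLbot',147,218,40),
  ('w1',364,427,5),('w2',605,416,20),('w3',607,457,20),('w4',368,467,5),('knobTop',236,177,135),('knobend2',236,243,135),('farnut',212,55,96),('beaker',718,367,54)]:
    u,v=f(x,y); print(n,(round(u,1),round(v,1)),atz(d,u,v,z).round(1),dep(d,u,v).round(1))
# depth along wedge
for x in range(370,606,20):
    print(x,[dep(d,*f(x,448-(x-364)*10/240+0)).round(1) for _ in [0]])
```

```text
FL (273.3, 188.6) [687.3 190.8  12. ] [686.6 190.7  13.7]
FR (414.7, 172.5) [ 671.5 -118.4   12. ] [ 674.8 -121.     2.5]
NR (423.9, 226.7) [ 549.1 -111.9   12. ] [ 552.  -115.4   -1.6]
NL (279.4, 244.2) [563.4 196.1  12. ] [563.7 196.2  10.8]
NRb (423.1, 229.4) [ 546.  -111.9    0. ] [ 545.7 -111.6    1.1]
NLb (280.8, 246.9) [559.7 194.8   0. ] [560.4 195.   -3.2]
pipeRtop (398.3, 189.2) [631.6 -69.1  40. ] [641.1 -76.1   9.2]
pipeRbot (399.7, 208.6) [589.5 -63.3  40. ] [597.5 -70.    9.7]
pipeLtop (298.3, 199.4) [644.9 141.3  40. ] [653.6 141.4  12.8]
pipeLbot (300.8, 220.6) [599.  143.4  40. ] [607.9 143.6   7.2]
w1 (361.1, 278.6) [463.5  39.5   5. ] [464.3  38.8  -1.3]
w2 (428.1, 275.6) [444.6 -95.8  20. ] [ 4.467e+02 -1.009e+02 -3.000e-01]
w3 (428.6, 286.9) [421.5 -91.9  20. ] [423.3 -97.5  -2.9]
w4 (362.2, 289.7) [440.3  41.6   5. ] [4.408e+02 4.110e+01 3.000e-01]
knobTop (325.6, 209.2) [587.1  94.1 135. ] [587.5  94.1 133.5]
knobend2 (325.6, 227.5) [552.3 100.1 135. ] [552.7 100.1 133.4]
farnut (318.9, 175.3) [669.6  93.1  96. ] [666.6  93.5 104.1]
beaker (459.4, 261.9) [ 457.2 -155.1   54. ] [ 458.9 -159.4   40.5]
370 [array([451.4,  38. ,   1.7])]
390 [array([449.4,  27. ,   6.4])]
410 [array([447.7,  15.8,   8.6])]
430 [array([446.2,   4.4,   8.6])]
450 [array([444.7,  -7. ,   9. ])]
470 [array([443.3, -18.7,   7.9])]
490 [array([441.6, -29.6,  11.1])]
510 [array([440.1, -40.9,  11.3])]
530 [array([438.5, -52.1,  12.6])]
550 [array([436.8, -63. ,  14.9])]
570 [array([435. , -73.8,  17.7])]
590 [array([433.6, -85.3,  17. ])]
```

```bash
cat >> h.py <<'E'
from scipy.spatial.transform import Rotation as Ro
O=np.array([617.,40.]);YAW=-0.05
def c2w(x,y,z=0):
    c,s=np.cos(YAW),np.sin(YAW); return np.array([O[0]+c*x-s*y,O[1]+s*x+c*y,z])
def w2c(P):
    c,s=np.cos(YAW),np.sin(YAW); dx,dy=P[0]-O[0],P[1]-O[1]; return np.array([c*dx+s*dy,-s*dx+c*dy])
def go(P,a=None,s=None):
    s=s or read_state(); R=Ro.from_quat(s['ee_rot']).as_matrix(); ca=np.arctan2(R[1,0],R[0,0])
    d=R.T@(np.array(P)-s['position'])
    print('t',s['clock'],'pos',np.round(s['position'],1),'a',round(ca,4),'tool z',R[:,2].round(4),'F',np.round(s['contact_force'],1),'w',round(s['gripper_width'],1))
    out=d/250
    print('shift/250',out.round(4), 'spin', None if a is None else round(-(a-ca)/(np.pi/4),4))
E
python3 - <<'E'
from h import *
go([550,97,240],-0.05); print(c2w(-48,56))
E
```

```text
t 0.15 pos [268.1 564.1 212.9] a -0.4439 tool z [-6.0e-04 -1.5e-03 -1.0e+00] F [-0.1 -0.2 -0.1] w 85.6
shift/250 [ 1.8205  1.2032 -0.1063] spin -0.5015
[571.85882098  98.32901471   0.        ]
```

Request:
play_rows(
  targets=[
    {"tx": 1.0, "ty": 0.66, "tz": -0.1, "spin": 0, "gripper": -1},
    {"tx": 1.0, "ty": 0.66, "tz": -0.1, "spin": 0, "gripper": -1},
    {"tx": 1.0, "ty": 0.66, "tz": -0.1, "spin": -0.2, "gripper": -1},
    {"tx": 1.0, "ty": 0.66, "tz": -0.1, "spin": -0.4, "gripper": -1},
    {"tx": 1.0, "ty": 0.66, "tz": -0.1, "spin": -0.5, "gripper": -1},
    {"tx": 1.0, "ty": 0.66, "tz": -0.1, "spin": -0.5, "gripper": -1},
  ],
)

```text
clock: 0.9
position: [424.4, 305.4, 239.1]
ee_rot: [1.0, -0.028, 0.0, -0.0]
contact_force: [-0.2, -0.7, 0.1]
gripper_width: 85.7
```

Run:
```python
from h import *
go([550,97,240],-0.05)
```

```text
t 0.9 pos [424.4 305.4 239.1] a -0.0556 tool z [ 2.e-04  2.e-04 -1.e+00] F [-0.2 -0.7  0.1] w 85.7
shift/250 [ 0.5478  0.8044 -0.0037] spin -0.0071
```

Request:
play_rows(
  targets=[
    {"tx": 0.5, "ty": 0.8, "tz": 0, "spin": 0, "gripper": -1},
    {"tx": 0.5, "ty": 0.8, "tz": 0, "spin": 0, "gripper": -1},
    {"tx": 0.5, "ty": 0.8, "tz": 0, "spin": 0, "gripper": -1},
    {"tx": 0.5, "ty": 0.8, "tz": 0, "spin": 0, "gripper": -1},
    {"tx": 0.5, "ty": 0.8, "tz": 0, "spin": 0, "gripper": -1},
    {"tx": 0.5, "ty": 0.8, "tz": 0, "spin": 0, "gripper": -1},
  ],
)

```text
clock: 1.65
position: [537.6, 102.5, 238.3]
ee_rot: [1.0, -0.026, -0.0, 0.0]
contact_force: [0.5, 0.3, 0.5]
gripper_width: 85.5
```

Run:
```python
from h import *
go([550,97,240],-0.05)
snap('wrist','w1')
```

```text
t 1.65 pos [537.6 102.5 238.3] a -0.0511 tool z [-8.e-04 -0.e+00 -1.e+00] F [0.5 0.3 0.5] w 85.5
shift/250 [ 0.0506  0.0196 -0.007 ] spin -0.0014
```

View pics/w1.png

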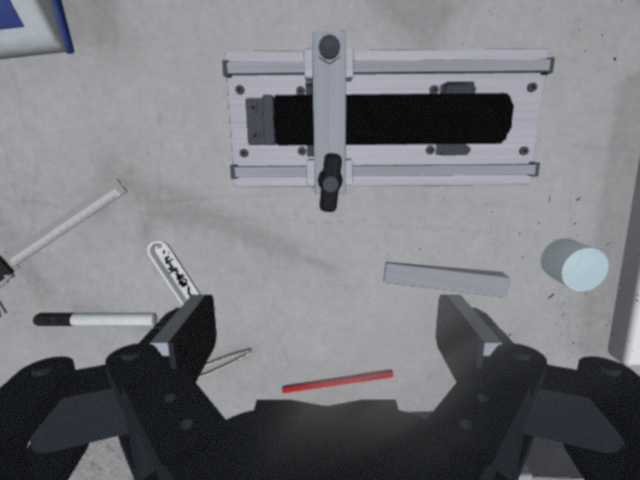

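Run:
```python
from h import *
crop('w1',200,20,600,320,2,'c3')
```

```text
(no output)
```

View pics/c3.png

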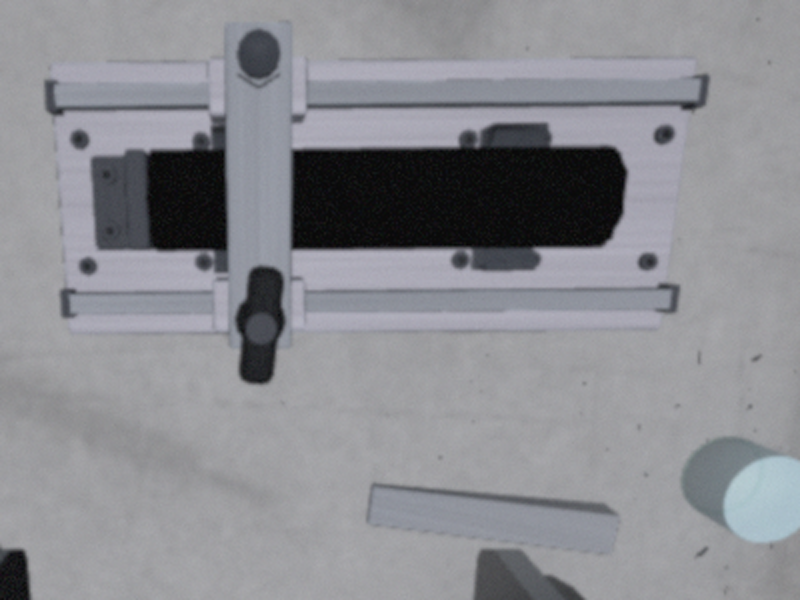

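Run:
```python
from h import *
d=load('w1'); f=lambda x,y:(x/2+200,y/2+20)
for n,x,y,z in [('FL',50,66,12),('FR',696,57,12),('NR',660,327,12),('NL',70,331,12),('hub',260,327,135),('we1',264,268,135),('we2',257,382,135),
 ('wt1',373,486,5),('wt2',368,523,5),('wk1',618,516,20),('wk2',612,552,20),('nut',259,53,96),('pipeNRtop',615,148,39.5),('pipeNRbot',608,247,39.5),('pR',626,200,55),('pLt',150,151,39.5),('pLb',150,248,39.5),
 ('b1',226,26,89),('b2',292,24,89),('b3',230,345,89),('b4',291,345,89),('beaker',765,500,54)]:
    P=atz(d,*f(x,y),z); print(n,P.round(1),dep(d,*f(x,y)).round(1),'cradle',w2c(P).round(1))
```

```text
FL [687.6 190.9  12. ] [687.7 191.   11.9] cradle [ 63.  154.3]
FR [ 675.9 -117.2   12. ] [ 677.9 -123.2    1.1] cradle [  66.7 -154. ]
NR [ 547.8 -112.2   12. ] [ 5.461e+02 -1.185e+02  4.000e-01] cradle [ -61.5 -155.4]
NL [561.4 195.9  12. ] [561.4 195.9  12.3] cradle [-63.4 153. ]
hub [572.9  97.2 135. ] [573.   97.2 136.1] cradle [-46.9  55. ]
we1 [593.3  94.9 135. ] [593.3  94.8 133.6] cradle [-26.4  53.6]
we2 [553.1  99.3 135. ] [552.7  99.3 132.9] cradle [-66.8  56. ]
wt1 [465.2  37.2   5. ] [465.2  37.2   5.1] cradle [-151.5  -10.4]
wt2 [443.   40.2   5. ] [441.5  39.6   1.3] cradle [-173.8   -8.5]
wk1 [446.3 -94.5  20. ] [446.8 -93.9  21.2] cradle [-163.8 -142.9]
wk2 [425.  -92.9  20. ] [ 4.154e+02 -1.031e+02 -2.000e-01] cradle [-185.1 -142.3]
nut [669.9  92.5  96. ] [667.3  92.8 108.3] cradle [50.2 55.1]
pipeNRtop [634.7 -69.   39.5] [633.7 -64.   50.2] cradle [  23.1 -108. ]
pipeNRbot [590.8 -69.1  39.5] [589.8 -82.1  11.7] cradle [ -20.7 -110.3]
pR [611.3 -68.3  55. ] [612.2 -88.9  12.6] cradle [  -0.2 -108.5]
pLt [644.2 143.1  39.5] [642.9 141.7  50.4] cradle [ 22.  104.3]
pLb [601.4 146.8  39.5] [601.3 148.3  28.4] cradle [-20.9 105.9]
b1 [681.3 104.4  89. ] [681.4 104.4  88.8] cradle [61.  67.5]
b2 [680.8  79.5  89. ] [702.6  74.    0.9] cradle [61.7 42.6]
b3 [560.6 110.   89. ] [560.5 110.   88.3] cradle [-59.9  67.1]
b4 [559.3  84.3  89. ] [546.3  80.1  -0.7] cradle [-59.9  41.4]
beaker [ 465.2 -149.4   54. ] [ 460.1 -158.6   41.1] cradle [-142.1 -196.7]
```

```bash
sed -i 's/^O=.*/O=np.array([617.9,39.6]);YAW=-0.046/' h.py
python3 - <<'E'
from h import *
go([573,97.2,122],-0.07)
E
```

```text
t 1.7 pos [537.5 103.  238.5] a -0.05 tool z [-5.e-04  1.e-04 -1.e+00] F [ 0.1 -1.2  0.2] w 85.6
shift/250 [0.1433 0.0159 0.4658] spin 0.0254
```

Request:
play_rows(
  targets=[
    {"tx": 0.143, "ty": 0.016, "tz": 0.15, "spin": 0.025, "gripper": -0.3},
    {"tx": 0.143, "ty": 0.016, "tz": 0.3, "spin": 0.025, "gripper": -0.3},
    {"tx": 0.143, "ty": 0.016, "tz": 0.43, "spin": 0.025, "gripper": -0.3},
    {"tx": 0.143, "ty": 0.016, "tz": 0.465, "spin": 0.025, "gripper": -0.3},
    {"tx": 0.143, "ty": 0.016, "tz": 0.465, "spin": 0.025, "gripper": -0.3},
  ],
)

```text
clock: 2.33
position: [573.4, 97.2, 122.9]
ee_rot: [0.999, -0.034, 0.0, 0.0]
contact_force: [0.4, -0.3, 0.9]
gripper_width: 55.2
```

Run:
```python
from h import *
go([573,97.2,122],-0.07)
snap('wrist','w2');snap('side','s2')
crop('s2',290,200,450,360,3.5,'c4')
```

```text
t 2.325 pos [573.4  97.2 122.9] a -0.0688 tool z [ 3.e-04 -3.e-04 -1.e+00] F [ 0.4 -0.3  0.9] w 55.2
shift/250 [-0.0018 -0.0001  0.0035] spin 0.0015
```

View pics/w2.png

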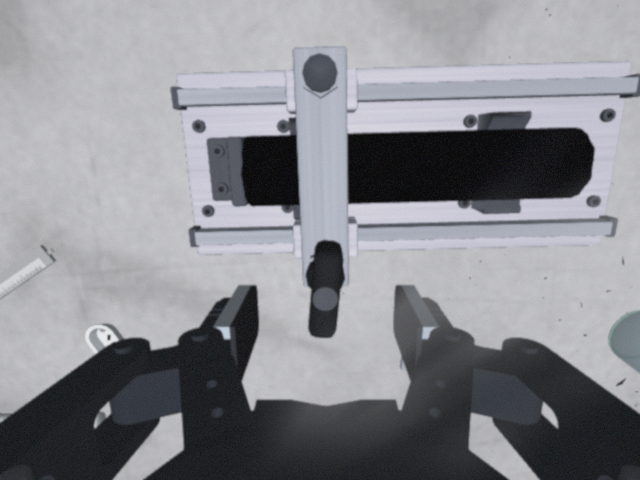

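View pics/c4.png

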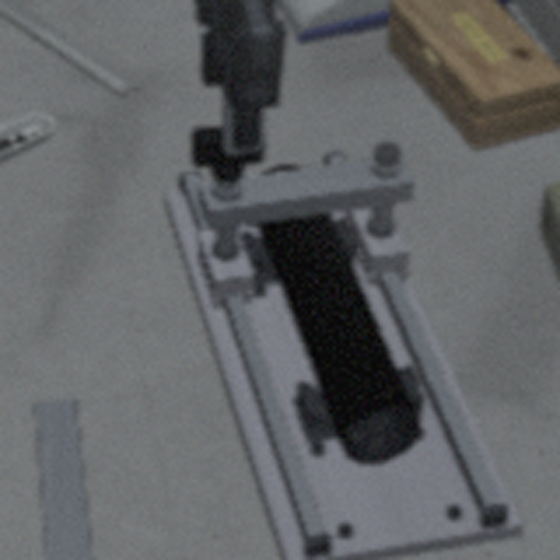

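Request:
play_rows(
  targets=[
    {"gripper": 1},
    {"gripper": 1},
    {"gripper": 1},
    {"gripper": 1},
    {"gripper": 1},
    {"gripper": 1},
  ],
)

```text
invalid input
```

Run:
```python
from h import *
s=read_state()
P=s['position']; 
go(c2w(w2c(P)[0],w2c(P)[1]-55,P[2]),-0.05); print(s['wrist_torque'],w2c(P))
```

```text
t 2.425 pos [574.3  97.1 124.2] a -0.0695 tool z [ 3.1e-03  9.0e-04 -1.0e+00] F [-0.2  0.7  0.1] w 55.6
shift/250 [ 5.200e-03  2.199e-01 -2.000e-04] spin -0.0248
[0.01066631 0.01955315 0.02097227] [-46.16458193  55.40186883]
```

Request:
play_rows(
  targets=[
    {"tx": 0, "ty": 0, "tz": 0, "spin": 0, "gripper": 1},
    {"tx": 0, "ty": 0, "tz": 0, "spin": 0, "gripper": 1},
    {"tx": 0, "ty": 0, "tz": 0, "spin": 0, "gripper": 1},
    {"tx": 0, "ty": 0, "tz": 0, "spin": 0, "gripper": 1},
    {"tx": 0, "ty": 0, "tz": 0, "spin": 0, "gripper": 1},
  ],
)

```text
clock: 3.05
position: [573.4, 96.1, 122.4]
ee_rot: [0.999, -0.035, -0.0, 0.0]
contact_force: [-1.4, -0.2, 0.4]
gripper_width: -0.1
```

Run:
```python
from h import *
s=read_state()
P=s['position']; 
go(c2w(w2c(P)[0],w2c(P)[1]-55,P[2]),-0.05); print(s['wrist_torque'],w2c(P))
```

```text
t 3.05 pos [573.4  96.1 122.4] a -0.0708 tool z [-0. -0. -1.] F [-1.4 -0.2  0.4] w -0.1
shift/250 [0.0055 0.2199 0.    ] spin -0.0265
[-0.03459667  0.00667232 -0.02234521] [-47.0573898   54.36509635]
```

Run:
```python
from h import *
snap('wrist','w3');snap('side','s3')
crop('s3',310,180,400,270,6,'c5')
```

```text
(no output)
```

View pics/w3.png

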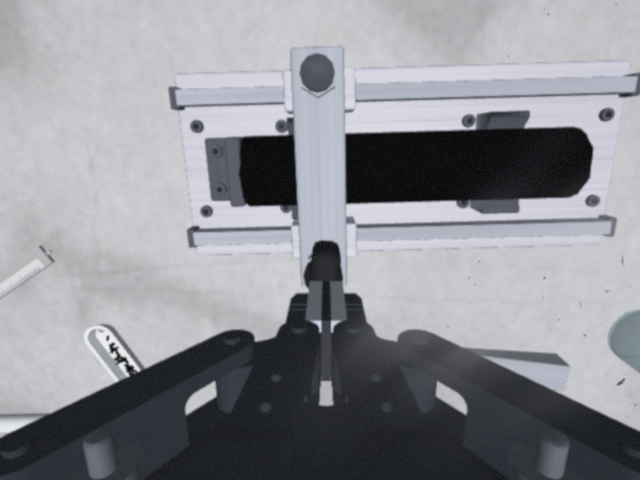

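View pics/c5.png

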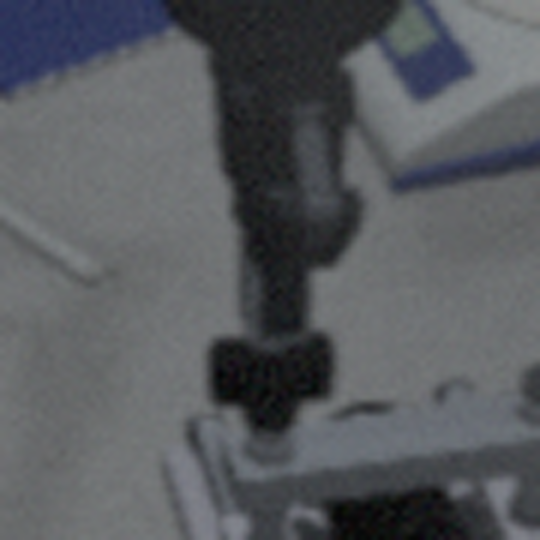

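Run:
```python
from h import *
d=load('s3')
for x,y in [(275,250),(275,280),(275,300),(275,320),(275,330),(275,340),(275,350),(230,370),(275,370),(275,390),(270,460)]:
    u,v=310+x/6,180+y/6; print(x,y,(round(u),round(v)),dep(d,u,v).round(1))
d=load('w3')
for u,v in [(325,250),(325,265),(325,275),(318,285),(318,300),(318,315),(325,285),(325,330),(334,300),(300,310)]: print('w',u,v,dep(d,u,v).round(1), d['depth'][v,u])
print(proj(load('s3'),[573.4,96.1,108]),proj(load('s3'),[573.4,96.1,135]))
```

```text
275 250 (356, 222) [558.8  51.  208.5]
275 280 (356, 227) [569.7  86.2 169.5]
275 300 (356, 230) [569.1  84.  163.2]
275 320 (356, 233) [569.5  84.6 154.5]
275 330 (356, 235) [570.1  86.4 149. ]
275 340 (356, 237) [573.6  97.7 135.6]
275 350 (356, 238) [572.4  93.6 134.8]
230 370 (348, 242) [557.2  93.9 129.2]
275 370 (356, 242) [572.5  93.4 126.5]
275 390 (356, 245) [572.   91.3 119.7]
270 460 (355, 257) [570.8  91.3  89.5]
w 325 250 [593.6  94.5 131.7] 158.37744
w 325 265 [588.2  94.9 135.8] 155.91606
w 325 275 [584.   95.2 136.6] 156.23949
w 318 285 [585.   97.8 149.6] 143.38962
w 318 300 [585.3  97.5 164.1] 129.39578
w 318 315 [585.7  97.2 176.3] 117.47382
w 325 285 [584.9  95.1 149.8] 143.20027
w 325 330 [581.1  95.3 177.8] 117.26065
w 334 300 [584.7  91.9 163.7] 129.82155
w 300 310 [581.4 104.3 163.1] 131.4941
[355.73080201 247.96108654] [355.96969433 237.40334139]
```

Run:
```python
from h import *
from collections import Counter
for n,tz in [('wrist0',213),('w1',238.4),('w2',122.9),('w3',122.4)]:
    d=load(n)
    D=d['depth']; 
    vs,us=np.where((D>0)&(D<200))
    K=d['mtx'];T=np.linalg.inv(d['world_to_cam'])
    c=np.stack([(us-K[0,2])/K[0,0]*D[vs,us],-(vs-K[1,2])/K[1,1]*D[vs,us],-D[vs,us]],1)
    W=c@T[:3,:3].T+T[:3,3]
    m=vs<340
    m=(vs<340)&(vs>=285 if n!='w3' else vs>=281)
    if n in('w2','w3'): m&=W[:,2]>138
    i=np.argsort(W[m,2])[:200]
    print(n,'min z of near pts',np.percentile(W[m,2],[0,1,3,5,10]).round(1),'rel tcp',round(np.percentile(W[m,2],1)-tz,1), 'cam z - tcp', T[2,3]-tz)
```

```text
wrist0 min z of near pts [243.5 245.1 246.2 247.4 249.5] rel tcp 32.1 cam z - tcp 160.62928795712878
w1 min z of near pts [269.1 270.5 271.8 272.8 275. ] rel tcp 32.1 cam z - tcp 160.69862932410993
w2 min z of near pts [144.5 146.6 149.2 150.5 153.4] rel tcp 23.7 cam z - tcp 160.8800269812281
w3 min z of near pts [143.8 146.2 148.9 150.5 154. ] rel tcp 23.8 cam z - tcp 160.93335102352685
```

Request:
play_rows(
  targets=[
    {"tx": 0, "ty": 0, "tz": 0, "spin": 0, "gripper": -0.3},
    {"tx": 0, "ty": 0, "tz": 0, "spin": 0, "gripper": -0.3},
    {"tx": 0, "ty": 0, "tz": 0, "spin": 0, "gripper": -0.3},
    {"tx": 0, "ty": 0, "tz": 0.05, "spin": 0, "gripper": -0.3},
    {"tx": 0, "ty": 0, "tz": 0.08, "spin": 0, "gripper": -0.3},
    {"tx": 0, "ty": 0, "tz": 0.08, "spin": 0, "gripper": -0.3},
  ],
)

```text
clock: 3.9
position: [572.7, 95.8, 101.2]
ee_rot: [0.999, -0.035, -0.001, 0.001]
contact_force: [0.2, -0.2, 0.1]
gripper_width: 55.7
```

Run:
```python
from h import *
go([573.4,97.,86],-0.07)
snap('wrist','w4');snap('side','s4')
crop('s4',310,180,400,270,6,'c6')
```

```text
t 3.9 pos [572.7  95.8 101.2] a -0.0708 tool z [-0.0024 -0.001  -1.    ] F [ 0.2 -0.2  0.1] w 55.7
shift/250 [ 0.0028 -0.0049  0.0607] spin -0.0011
```

View pics/w4.png

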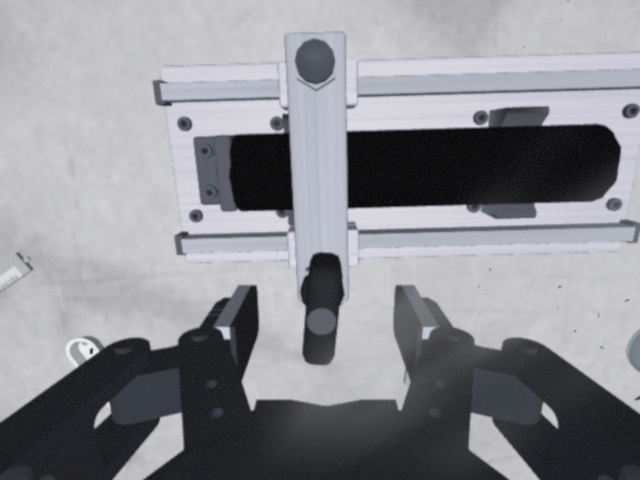

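View pics/c6.png

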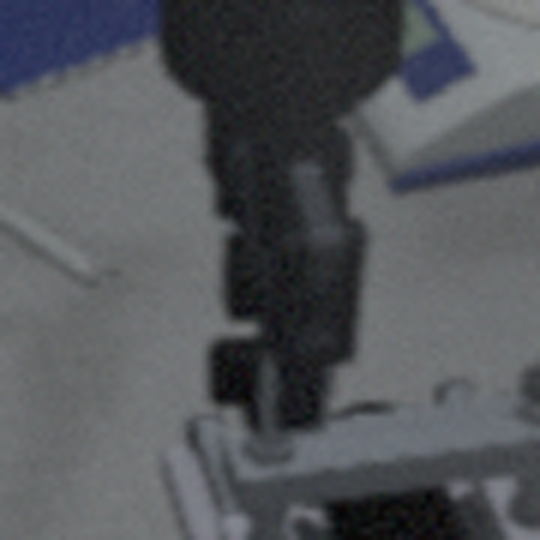

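Request:
play_rows(
  targets=[
    {"tx": 0.003, "ty": -0.004, "tz": 0.03, "spin": 0, "gripper": -0.3},
    {"tx": 0.003, "ty": -0.004, "tz": 0.06, "spin": 0, "gripper": -0.3},
    {"tx": 0.003, "ty": -0.004, "tz": 0.06, "spin": 0, "gripper": 1},
    {"tx": 0.003, "ty": -0.004, "tz": 0.06, "spin": 0, "gripper": 1},
    {"tx": 0.003, "ty": -0.004, "tz": 0.06, "spin": 0, "gripper": 1},
    {"tx": 0.003, "ty": -0.004, "tz": 0.06, "spin": 0, "gripper": 1},
    {"tx": 0.003, "ty": -0.004, "tz": 0.06, "spin": 0, "gripper": 1},
  ],
)

```text
clock: 4.88
position: [574.3, 97.1, 87.8]
ee_rot: [0.999, -0.035, 0.0, -0.0]
contact_force: [-1.2, -0.2, 1.5]
gripper_width: 15.8
```

Run:
```python
from h import *
s=read_state()
P=s['position']; 
go(c2w(w2c(P)[0],w2c(P)[1]-55,P[2]),-0.07); print(s['wrist_torque'],w2c(P))
snap('wrist','w5')
```

```text
t 4.875 pos [574.3  97.1  87.8] a -0.0706 tool z [ 5.e-04  1.e-04 -1.e+00] F [-1.2 -0.2  1.5] w 15.8
shift/250 [ 0.0054  0.2199 -0.    ] spin -0.0008
[0.0395658  0.1694905  0.04611212] [-46.16757899  55.4841787 ]
```

View pics/w5.png

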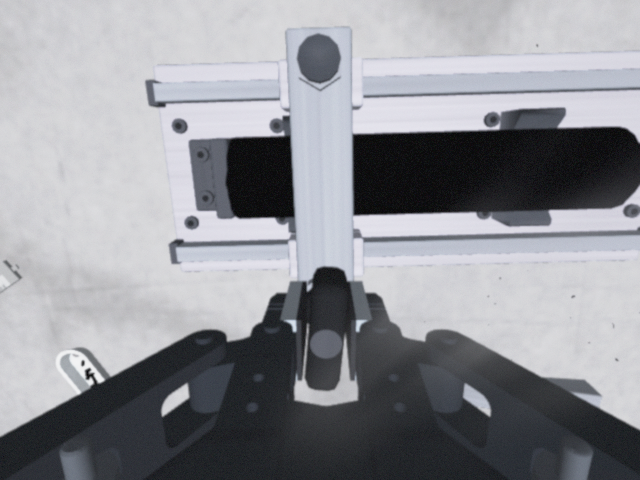

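Request:
play_rows(
  targets=[
    {"tx": 0, "ty": 0, "tz": 0, "spin": 0, "gripper": 1},
    {"tx": 0, "ty": 0, "tz": 0, "spin": 0, "gripper": 1},
  ],
)

```text
clock: 5.18
position: [574.3, 97.1, 87.7]
ee_rot: [0.999, -0.035, 0.0, -0.0]
contact_force: [-1.5, 0.3, 3.1]
gripper_width: 16.1
```

Request:
play_rows(
  targets=[
    {"tx": 0.001, "ty": 0.05, "tz": 0, "spin": 0, "gripper": 1},
    {"tx": 0.002, "ty": 0.1, "tz": 0, "spin": 0, "gripper": 1},
    {"tx": 0.004, "ty": 0.15, "tz": 0, "spin": 0, "gripper": 1},
    {"tx": 0.005, "ty": 0.2, "tz": 0, "spin": 0, "gripper": 1},
    {"tx": 0.0055, "ty": 0.22, "tz": 0, "spin": 0, "gripper": 1},
    {"tx": 0.0055, "ty": 0.22, "tz": 0, "spin": 0, "gripper": 1},
    {"tx": 0.0055, "ty": 0.22, "tz": 0, "spin": 0, "gripper": 1},
  ],
)

```text
clock: 6.05
position: [571.9, 41.7, 87.7]
ee_rot: [0.999, -0.035, 0.0, 0.0]
contact_force: [-0.4, -1.4, 4.4]
gripper_width: 15.5
```

Run:
```python
from h import *
s=read_state()
P=s['position']; 
go(P,-0.07); print(s['wrist_torque'],w2c(P))
snap('wrist','w6')
```

```text
t 6.05 pos [571.9  41.7  87.7] a -0.0706 tool z [ 2.e-04 -7.e-04 -1.e+00] F [-0.4 -1.4  4.4] w 15.5
shift/250 [0. 0. 0.] spin -0.0007
[-0.44337281  0.07008965 -0.00221981] [-4.60626827e+01  9.64350157e-03]
```

View pics/w6.png

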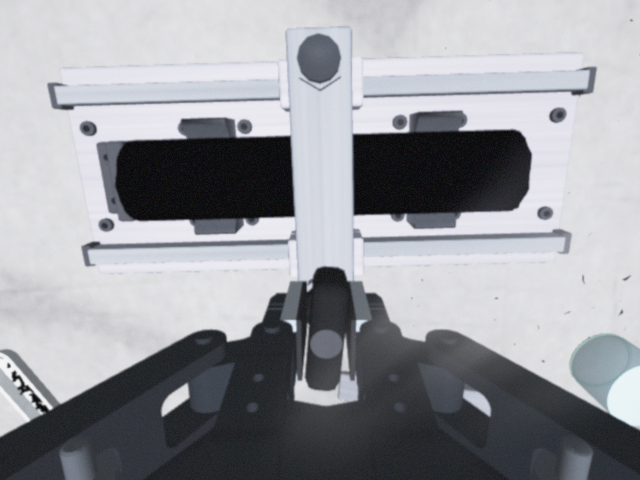

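Run:
```python
from h import *
d=load('w6'); P=atz(d,326,344,137); print(P,w2c(P), dep(d,326,344)); P=atz(d,319,58,96); print(P,w2c(P))
for n,u,v in [('FL',62,68),('FR',582,54),('NL',88,270),('NR',558,262)]: print(n,w2c(atz(d,u,v,12)))
```

```text
[570.93140969  41.28424827 137.        ] [-46.9963544   -0.47732663] [571.04689317  41.27638418 137.19205409]
[667.66569539  37.08576357  96.        ] [49.82866666 -0.22316209]
FL [ 64.39655635 152.53393112]
FR [  64.51508308 -153.22249414]
NL [-61.84395729 161.57332749]
NR [ -63.94252568 -157.18159914]
```

Request:
play_rows(
  targets=[
    {"tx": -0.004, "ty": 0, "tz": 0, "spin": 0.1, "gripper": 1},
    {"tx": -0.004, "ty": 0, "tz": 0, "spin": 0.2, "gripper": 1},
    {"tx": -0.004, "ty": 0, "tz": 0, "spin": 0.3, "gripper": 1},
    {"tx": -0.004, "ty": 0, "tz": 0, "spin": 0.4, "gripper": 1},
    {"tx": -0.004, "ty": 0, "tz": 0, "spin": 0.5, "gripper": 1},
    {"tx": -0.004, "ty": 0, "tz": 0, "spin": 0.6, "gripper": 1},
    {"tx": -0.004, "ty": 0, "tz": 0, "spin": 0.7, "gripper": 1},
    {"tx": -0.004, "ty": 0, "tz": 0, "spin": 0.8, "gripper": 1},
    {"tx": -0.004, "ty": 0, "tz": 0, "spin": 0.9, "gripper": 1},
    {"tx": -0.004, "ty": 0, "tz": 0, "spin": 0.9, "gripper": 1},
  ],
)

```text
clock: 7.35
position: [571.5, 42.1, 87.7]
ee_rot: [0.926, -0.378, 0.001, -0.0]
contact_force: [1.7, -3.5, 3.6]
gripper_width: 15.4
```

Run:
```python
from h import *
s=read_state()
P=s['position']; 
go(P,-1.47); print(s['wrist_torque'],w2c(P))
d=snap('wrist','w7'); o=np.linalg.inv(d['world_to_cam'])
```

```text
t 7.35 pos [571.5  42.1  87.7] a -0.7756 tool z [ 1.5e-03 -5.0e-04 -1.0e+00] F [ 1.7 -3.5  3.6] w 15.4
shift/250 [0. 0. 0.] spin 0.8841
[-0.96228322 -0.60438269  0.16861191] [-46.47993972   0.37211606]
```

View pics/w7.png

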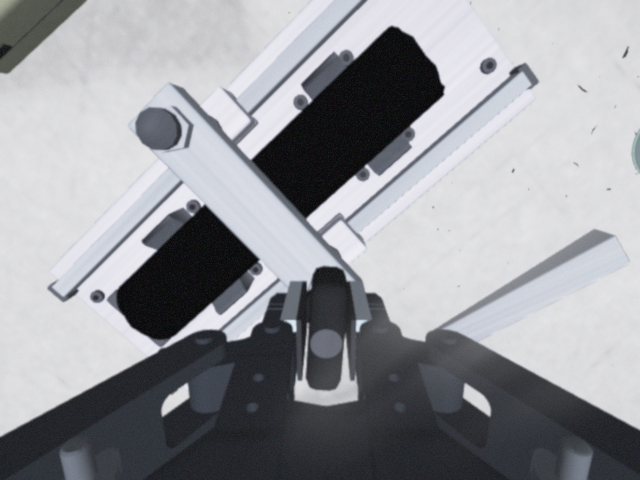

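Request:
play_rows(
  targets=[
    {"tx": 0, "ty": 0, "tz": 0, "spin": 0.1, "gripper": 1},
    {"tx": 0, "ty": 0, "tz": 0, "spin": 0.2, "gripper": 1},
    {"tx": 0, "ty": 0, "tz": 0, "spin": 0.3, "gripper": 1},
    {"tx": 0, "ty": 0, "tz": 0, "spin": 0.4, "gripper": 1},
    {"tx": 0, "ty": 0, "tz": 0, "spin": 0.5, "gripper": 1},
    {"tx": 0, "ty": 0, "tz": 0, "spin": 0.6, "gripper": 1},
    {"tx": 0, "ty": 0, "tz": 0, "spin": 0.7, "gripper": 1},
    {"tx": 0, "ty": 0, "tz": 0, "spin": 0.8, "gripper": 1},
    {"tx": 0, "ty": 0, "tz": 0, "spin": 0.88, "gripper": 1},
    {"tx": 0, "ty": 0, "tz": 0, "spin": 0.88, "gripper": 1},
  ],
)

```text
clock: 8.65
position: [570.5, 41.7, 87.8]
ee_rot: [0.744, -0.669, 0.0, 0.001]
contact_force: [-0.4, -4.3, 5.8]
gripper_width: 16.0
```

Run:
```python
from h import *
s=read_state()
P=s['position']; 
go(P,-1.47); print(s['wrist_torque'],w2c(P))
d=snap('wrist','w8'); o=np.linalg.inv(d['world_to_cam'])
for p,q in [((315,275),(335,275)),((310,385),(340,385))]: print(atz(d,*p,136),atz(d,*q,136))
```

```text
t 8.65 pos [570.5  41.7  87.8] a -1.465 tool z [-6.0e-04 -1.6e-03 -1.0e+00] F [-0.4 -4.3  5.8] w 16.0
shift/250 [0. 0. 0.] spin 0.0064
[-1.22323777 -0.06511029  0.66213935] [-47.45121636  -0.10464222]
[576.78792369  18.55993399 136.        ] [570.32289498  17.8767307  136.        ]
[574.47409309  59.97910807 136.        ] [563.9060309  58.8701333 136.       ]
```

View pics/w8.png

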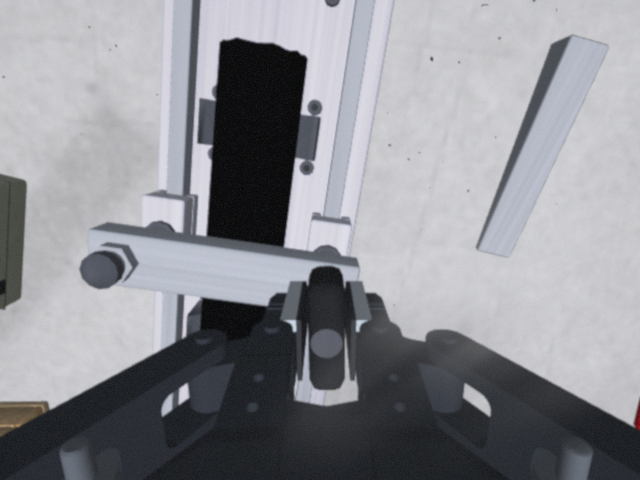

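Request:
play_rows(
  targets=[
    {"tx": 0, "ty": 0, "tz": 0, "spin": 0, "gripper": -0.3},
    {"tx": 0, "ty": 0, "tz": 0, "spin": 0, "gripper": -0.3},
    {"tx": 0, "ty": 0, "tz": 0, "spin": 0, "gripper": -0.3},
    {"tx": 0, "ty": 0, "tz": 0, "spin": 0, "gripper": -0.3},
    {"tx": 0, "ty": 0, "tz": -0.12, "spin": 0, "gripper": -0.3},
    {"tx": 0, "ty": 0, "tz": -0.3, "spin": 0, "gripper": -0.1},
    {"tx": 0, "ty": 0, "tz": -0.4, "spin": 0, "gripper": -0.1},
    {"tx": 0, "ty": 0, "tz": -0.4, "spin": 0, "gripper": -0.1},
  ],
)

```text
clock: 9.7
position: [571.9, 42.6, 189.8]
ee_rot: [0.742, -0.67, 0.001, -0.002]
contact_force: [0.9, 0.3, -0.3]
gripper_width: 47.0
```

Run:
```python
from h import *
s=read_state()
go([438.5,-74,100],-1.709); print(s['wrist_torque'])
d=snap('wrist','w9'); snap('top','t9'); crop('t9',260,160,460,310,4,'c9')
```

```text
t 9.7 pos [571.9  42.6 189.8] a -1.4686 tool z [ 0.0049  0.0017 -1.    ] F [ 0.9  0.3 -0.3] w 47.0
shift/250 [0.41   0.5802 0.3557] spin 0.3061
[-0.05455255  0.0738201   0.02267129]
```

View pics/w9.png

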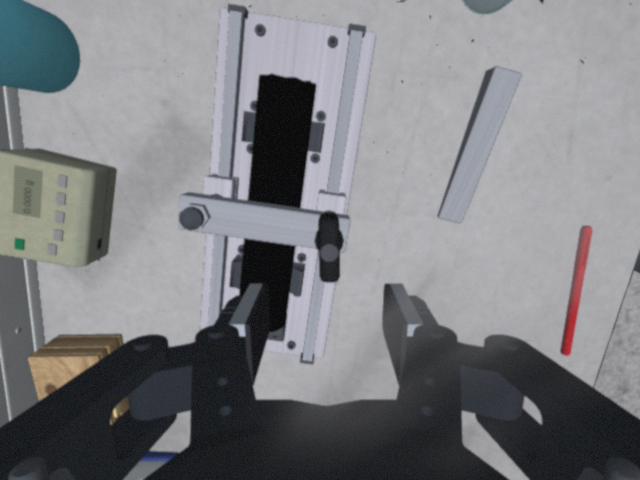

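Run:
```python
from h import *
crop('w9',170,0,570,300,2,'c9')
```

```text
(no output)
```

View pics/c9.png

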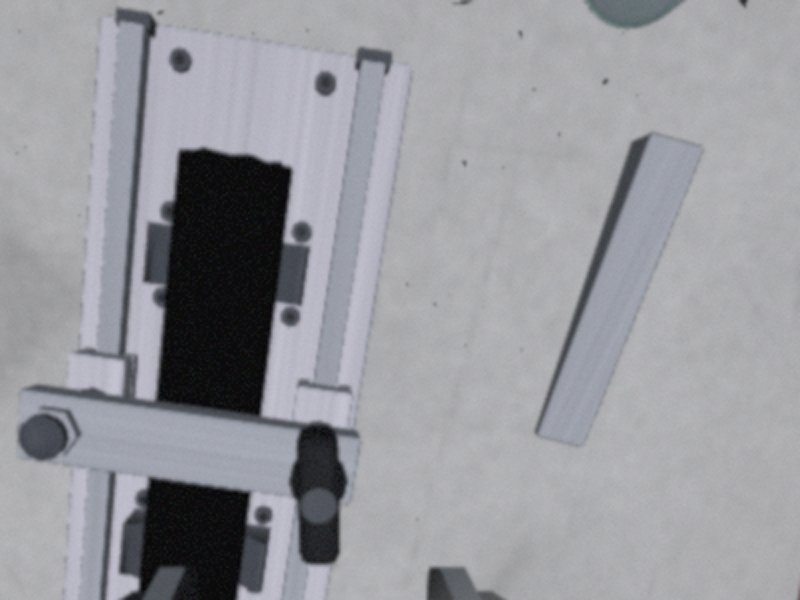

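Run:
```python
from h import *
d=load('w9'); f=lambda x,y:(x/2+170,y/2)
W={}
for n,x,y,z in [('k1',653,134,20),('k2',702,149,20),('t1',537,434,5),('t2',584,445,5),
 ('pR1',180,152,39.5),('pR2',291,167,39.5),('pM1',158,400,39.5),('pM2',262,412,39.5),
 ('hub',318,505,137),('nut',42,436,96),('bm1',22,388,88),('bm2',357,433,88),
 ('cFR',101,17,12),('cNR',411,67,12),('railfar',122,340,22),('cNmid',352,430,12)]:
    P=atz(d,*f(x,y),z); W[n]=P; print(n,P.round(1),dep(d,*f(x,y)).round(1),w2c(P).round(1))
k=(W['k1']+W['k2'])/2;t=(W['t1']+W['t2'])/2; u=(t-k)[:2]; L=np.linalg.norm(u);u/=L
print(k,t,L,np.arctan2(u[0],u[1]), 'grip',k[:2]+20*u)
# beam top heights
for x,y in [(100,430),(150,440),(200,450),(250,455)]: print('beam',dep(d,*f(x,y)).round(1))
```

```text
k1 [445.6 -94.5  20. ] [446.1 -94.3  21.1] [-165.9 -141.9]
k2 [424.2 -90.9  20. ] [424.1 -91.   19.7] [-187.5 -139.3]
t1 [465.2  37.3   5. ] [465.3  37.2   5.2] [-152.4   -9.3]
t2 [441.9  40.3   5. ] [440.4  41.    1.2] [-175.9   -7.4]
pR1 [635.4 -65.2  39.5] [633.1 -63.5  52.2] [  22.3 -103.9]
pR2 [591.8 -64.2  39.5] [592.9 -67.6  13.3] [ -21.3 -104.9]
pM1 [639.3  33.2  39.5] [632.5  26.9  74.1] [21.7 -5.4]
pM2 [594.9  33.8  39.5] [596.3  39.   11.5] [-22.7  -6.8]
hub [570.4  42.5 137. ] [570.3  42.9 135.7] [-47.6   0.7]
nut [668.3  39.9  96. ] [663.9  36.8 108.6] [50.4  2.6]
bm1 [678.4  25.1  88. ] [678.7  25.2  87.2] [ 61.1 -11.7]
bm2 [557.3  29.   88. ] [556.8  30.5  80.7] [-60.  -13.4]
cFR [ 675.3 -116.5   12. ] [ 675.  -116.2   13.1] [  64.5 -153.3]
cNR [ 547.3 -111.1   12. ] [ 5.462e+02 -1.141e+02  1.000e-01] [ -63.6 -153.8]
railfar [659.8  11.5  22. ] [660.5  11.8  19.1] [ 43.1 -26.2]
cNmid [553.8  43.1  12. ] [558.5  30.2  77.2] [-64.2   0.5]
[434.91740264 -92.71295215  20.        ] [453.56362293  38.77063365   5.        ] 132.79915235952322 0.14087467822176913 grip [437.72558627 -72.91108091]
beam [649.9  37.3  89.1]
beam [631.9  39.2  88.6]
beam [613.5  41.   88.8]
beam [595.4  41.4  87. ]
```

Run:
```python
from h import *
go([438,-73.4,40],-1.712)
```

```text
t 9.8 pos [570.   42.2 186.7] a -1.4691 tool z [-1.3e-03  3.0e-04 -1.0e+00] F [ 0.   0.9 -0.7] w 47.1
shift/250 [0.4067 0.5717 0.5873] spin 0.3093
```

Request:
play_rows(
  targets=[
    {"tx": 0.2, "ty": 0.25, "tz": 0.1, "spin": 0.1, "gripper": -0.1},
    {"tx": 0.407, "ty": 0.45, "tz": 0.25, "spin": 0.2, "gripper": -0.1},
    {"tx": 0.407, "ty": 0.572, "tz": 0.4, "spin": 0.31, "gripper": -0.1},
    {"tx": 0.407, "ty": 0.572, "tz": 0.58, "spin": 0.31, "gripper": -0.1},
    {"tx": 0.407, "ty": 0.572, "tz": 0.58, "spin": 0.31, "gripper": -0.1},
    {"tx": 0.407, "ty": 0.572, "tz": 0.58, "spin": 0.31, "gripper": -0.1},
  ],
)

```text
clock: 10.55
position: [440.8, -73.3, 43.4]
ee_rot: [-0.656, 0.755, -0.001, 0.001]
contact_force: [0.2, 1.4, 0.3]
gripper_width: 47.3
```

Run:
```python
from h import *
go([438,-73.4,0],-1.712)
snap('wrist','w10'); snap('side','s10'); crop('s10',260,260,400,400,4,'c10')
```

```text
t 10.55 pos [440.8 -73.3  43.4] a -1.7109 tool z [ 1.9e-03 -4.0e-04 -1.0e+00] F [0.2 1.4 0.3] w 47.3
shift/250 [0.0021 0.0112 0.1737] spin 0.0014
```

View pics/w10.png

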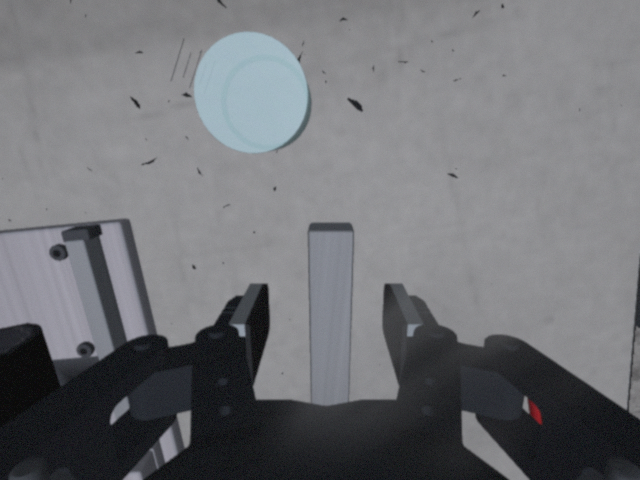

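View pics/c10.png

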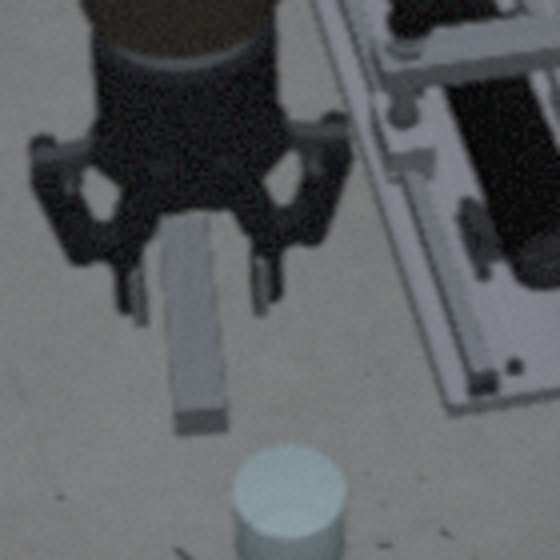

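Request:
play_rows(
  targets=[
    {"tx": 0, "ty": 0.009, "tz": 0.1, "spin": 0, "gripper": -0.1},
    {"tx": 0, "ty": 0.009, "tz": 0.17, "spin": 0, "gripper": -0.1},
    {"tx": 0, "ty": 0.009, "tz": 0.22, "spin": 0, "gripper": -0.1},
    {"tx": 0, "ty": 0.009, "tz": 0.24, "spin": 0, "gripper": -0.1},
    {"tx": 0, "ty": 0.009, "tz": 0.24, "spin": 0, "gripper": -0.1},
  ],
)

```text
clock: 11.28
position: [437.1, -73.1, -17.3]
ee_rot: [-0.655, 0.755, -0.0, 0.0]
contact_force: [0.5, -0.0, -0.4]
gripper_width: 46.9
```

Run:
```python
from h import *
go([438,-73.4,-20],-1.712)
snap('wrist','w11'); snap('side','s11'); crop('s11',270,300,370,400,5.5,'c11')
```

```text
t 11.275 pos [437.1 -73.1 -17.3] a -1.7119 tool z [ 7.e-04  1.e-04 -1.e+00] F [ 0.5 -0.  -0.4] w 46.9
shift/250 [ 0.0006 -0.0037  0.0109] spin 0.0001
```

View pics/w11.png

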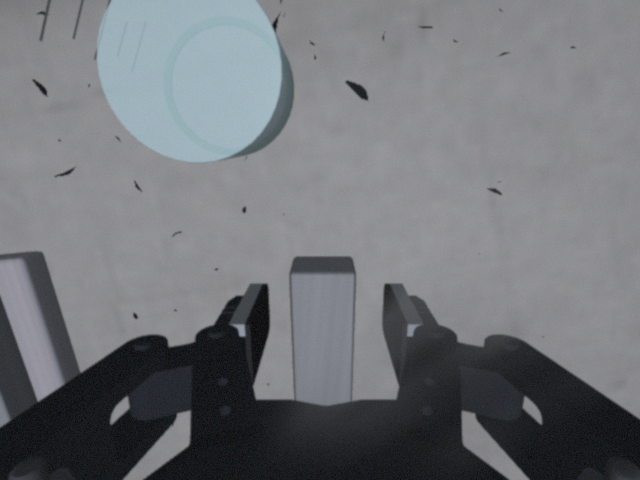

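View pics/c11.png

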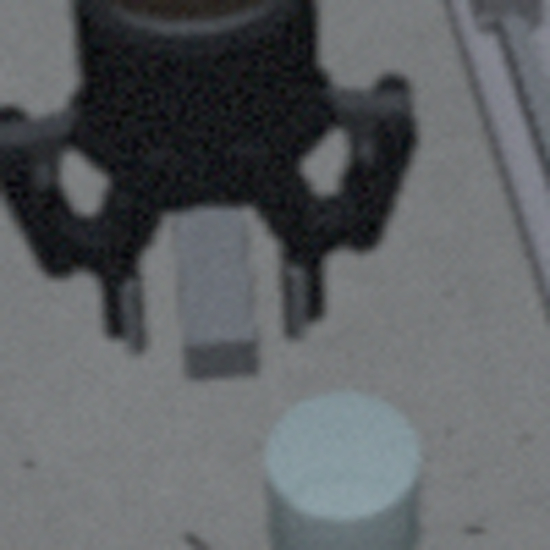

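Run:
```python
from h import *
d=load('s11')
for x,y in [(135,350),(292,335),(130,335),(295,325)]:
    u,v=270+x/5.5,300+y/5.5; o,r=ray(d,u,v); print(dep(d,u,v).round(1), (o+r*(-84-o[1])/r[1]).round(1))
d=load('w11')
for u,v in [(262,286),(264,300),(388,288),(390,300),(240,326),(323,275),(323,300)]: print(u,v,dep(d,u,v).round(1))
```

```text
[408.9 -75.    1.9] [407.8 -84.   13.2]
[460.3 -87.4   9. ] [461.  -84.    4.7]
[407.  -80.9  17.5] [406.6 -84.   21.4]
[461.2 -88.3  14.9] [462.1 -84.    9.6]
262 286 [460.  -88.3  11.7]
264 300 [459.7 -83.6  14.2]
388 288 [412.3 -81.1  12.5]
390 300 [412.9 -79.5  19.7]
240 326 [462.1 -87.4  40.8]
323 275 [435.8 -92.   18.5]
323 300 [437.1 -82.9  19.7]
```

Request:
play_rows(
  targets=[
    {"tx": 0, "ty": 0, "tz": 0.009, "spin": 0, "gripper": -0.1},
    {"tx": 0, "ty": 0, "tz": 0.009, "spin": 0, "gripper": 1},
    {"tx": 0, "ty": 0, "tz": 0.009, "spin": 0, "gripper": 1},
    {"tx": 0, "ty": 0, "tz": 0.009, "spin": 0, "gripper": 1},
    {"tx": 0, "ty": 0, "tz": 0.009, "spin": 0, "gripper": 1},
    {"tx": 0, "ty": 0, "tz": 0.009, "spin": 0, "gripper": 1},
  ],
)

```text
clock: 12.12
position: [438.2, -73.5, -17.5]
ee_rot: [-0.656, 0.755, -0.001, 0.001]
contact_force: [-3.5, -2.5, 19.2]
gripper_width: 22.2
```

Run:
```python
from h import *
go([438,-73.4,80],-1.712)
snap('wrist','w12'); snap('side','s12'); crop('s12',270,300,370,400,5.5,'c12')
```

```text
t 12.125 pos [438.2 -73.5 -17.5] a -1.7106 tool z [ 3.4e-03 -3.0e-04 -1.0e+00] F [-3.5 -2.5 19.2] w 22.2
shift/250 [-2.000e-04 -6.000e-04 -3.898e-01] spin 0.0018
```

View pics/w12.png

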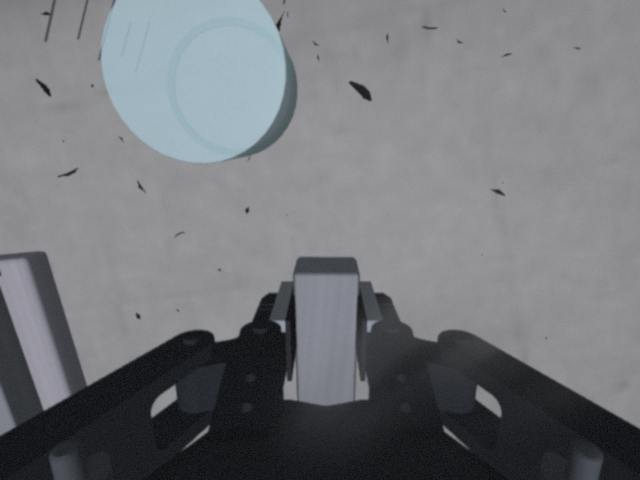

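Request:
play_rows(
  targets=[
    {"tx": 0, "ty": 0, "tz": -0.02, "spin": 0, "gripper": 1},
    {"tx": 0, "ty": 0, "tz": -0.1, "spin": 0, "gripper": 1},
    {"tx": 0, "ty": 0, "tz": -0.2, "spin": 0, "gripper": 1},
    {"tx": 0, "ty": 0, "tz": -0.3, "spin": 0, "gripper": 1},
    {"tx": 0, "ty": 0, "tz": -0.35, "spin": 0, "gripper": 1},
    {"tx": 0, "ty": 0, "tz": -0.35, "spin": 0, "gripper": 1},
  ],
)

```text
clock: 12.98
position: [436.6, -73.2, 67.9]
ee_rot: [-0.655, 0.755, -0.0, 0.0]
contact_force: [-1.2, 0.1, -3.0]
gripper_width: 22.6
```

Run:
```python
from h import *
go(c2w(0,-150,67),-np.pi/2-0.046)
s=read_state();print(s['wrist_torque'])
snap('wrist','w13'); snap('side','s13'); crop('s13',250,220,400,370,4,'c13')
```

```text
t 12.975 pos [436.6 -73.2  67.9] a -1.7125 tool z [ 9.e-04  4.e-04 -1.e+00] F [-1.2  0.1 -3. ] w 22.6
shift/250 [ 0.0482 -0.7115  0.0043] spin -0.1218
[-0.12235437  0.01150801  0.00340848]
```

View pics/c13.png

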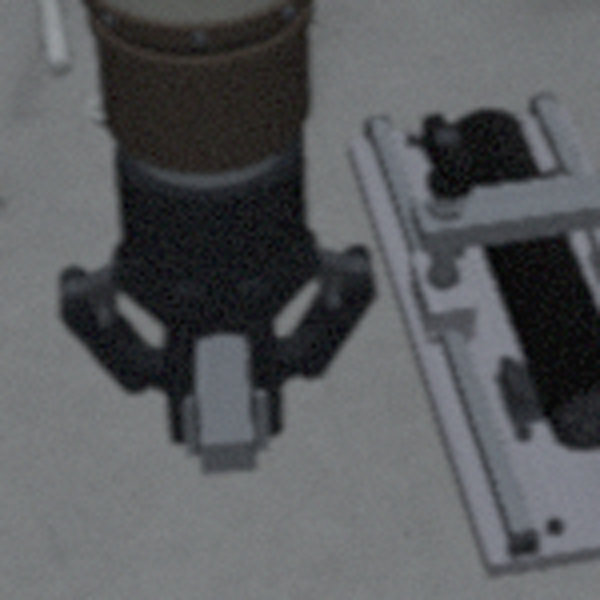

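View pics/w13.png

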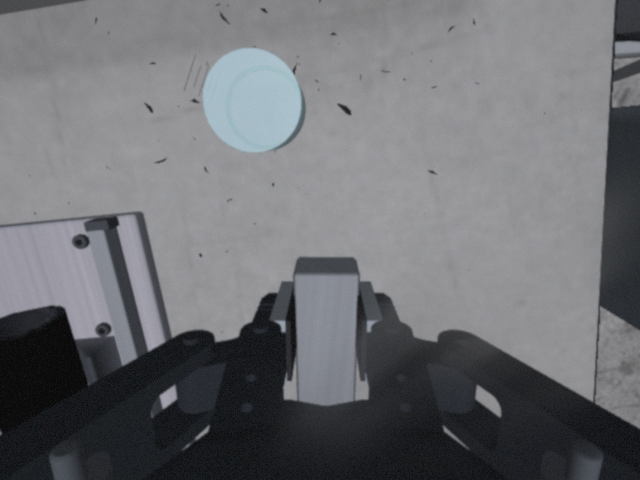

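Request:
play_rows(
  targets=[
    {"tx": 0.048, "ty": -0.15, "tz": 0, "spin": -0.03, "gripper": 1},
    {"tx": 0.048, "ty": -0.3, "tz": 0, "spin": -0.06, "gripper": 1},
    {"tx": 0.048, "ty": -0.45, "tz": 0, "spin": -0.09, "gripper": 1},
    {"tx": 0.048, "ty": -0.6, "tz": 0, "spin": -0.122, "gripper": 1},
    {"tx": 0.048, "ty": -0.711, "tz": 0, "spin": -0.122, "gripper": 1},
    {"tx": 0.048, "ty": -0.711, "tz": 0, "spin": -0.122, "gripper": 1},
    {"tx": 0.048, "ty": -0.711, "tz": 0, "spin": -0.122, "gripper": 1},
  ],
)

```text
clock: 13.95
position: [609.2, -110.2, 65.8]
ee_rot: [-0.691, 0.723, 0.002, -0.001]
contact_force: [0.3, -0.9, -3.3]
gripper_width: 22.6
```

Run:
```python
from h import *
go(c2w(0,-150,67),-np.pi/2-0.046)
s=read_state();print(s['wrist_torque'],w2c(s['position']))
snap('top','t14'); snap('side','s14'); crop('s14',320,210,470,360,4,'c14');crop('t14',260,160,460,310,4,'d14')
```

```text
t 13.95 pos [ 609.2 -110.2   65.8] a -1.6169 tool z [-4.2e-03  2.0e-04 -1.0e+00] F [ 0.3 -0.9 -3.3] w 22.6
shift/250 [-0.     -0.0072 -0.0048] spin -0.0001
[-0.12032717  0.04007044 -0.03766949] [  -1.79553764 -150.00752493]
```

View pics/c14.png

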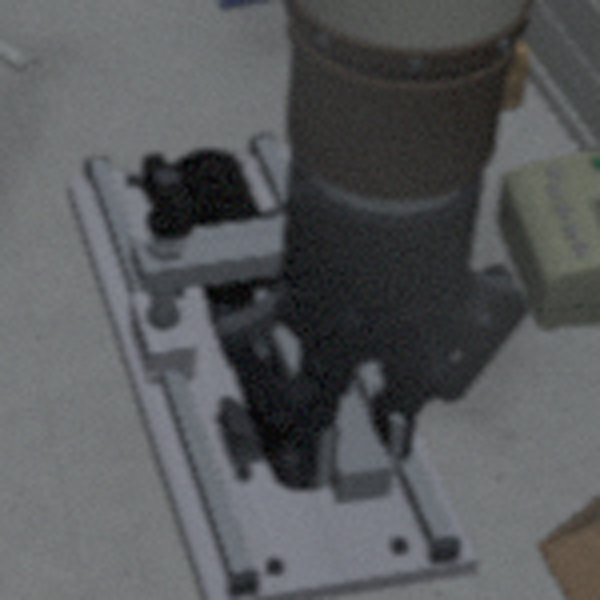

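View pics/d14.png

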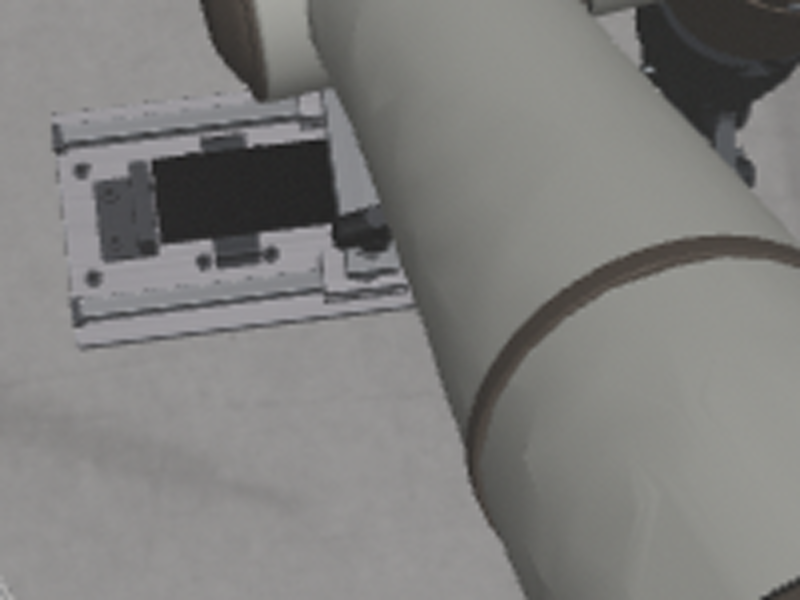

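Request:
play_rows(
  targets=[
    {"tx": -0.01, "ty": -0.007, "tz": 0.03, "spin": 0, "gripper": 1},
    {"tx": -0.02, "ty": -0.007, "tz": 0.06, "spin": 0, "gripper": 1},
    {"tx": -0.04, "ty": -0.007, "tz": 0.07, "spin": 0, "gripper": 1},
    {"tx": -0.04, "ty": -0.007, "tz": 0.07, "spin": 0, "gripper": 1},
    {"tx": -0.04, "ty": -0.007, "tz": 0.07, "spin": 0, "gripper": 1},
  ],
)

```text
clock: 14.68
position: [613.3, -100.2, 50.4]
ee_rot: [-0.691, 0.723, -0.0, 0.0]
contact_force: [0.2, 0.3, -3.0]
gripper_width: 22.4
```

Run:
```python
from h import *
go(c2w(0,-140,45),-np.pi/2-0.046)
s=read_state();print(s['wrist_torque'],w2c(s['position']))
snap('side','s15'); crop('s15',350,260,450,360,6,'c15');snap('wrist','w15')
```

```text
t 14.675 pos [ 613.3 -100.2   50.4] a -1.6161 tool z [ 5.e-04 -1.e-04 -1.e+00] F [ 0.2  0.3 -3. ] w 22.4
shift/250 [0.0005 0.0072 0.0217] spin 0.0009
[-0.13561712  0.01583179 -0.03757269] [   1.78953253 -139.87113952]
```

View pics/c15.png

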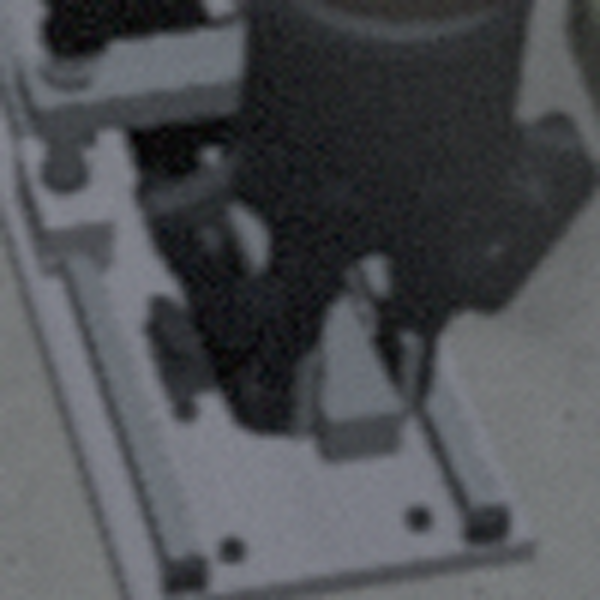

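View pics/w15.png

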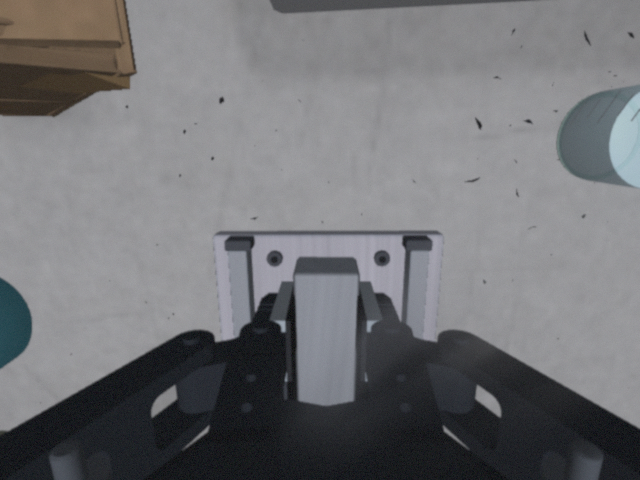

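Request:
play_rows(
  targets=[
    {"tx": 0, "ty": 0.005, "tz": 0.008, "spin": 0, "gripper": 1},
    {"tx": 0, "ty": 0.005, "tz": 0.016, "spin": 0, "gripper": 1},
    {"tx": 0, "ty": 0.005, "tz": 0.016, "spin": 0, "gripper": 1},
  ],
)

```text
clock: 15.15
position: [611.6, -100.3, 45.9]
ee_rot: [-0.691, 0.723, 0.0, -0.0]
contact_force: [-0.0, -0.0, -3.0]
gripper_width: 22.7
```

Run:
```python
from h import *
go(c2w(0,-140,45),-np.pi/2-0.046)
s=read_state();print(s['wrist_torque'],w2c(s['position']))
```

```text
t 15.15 pos [ 611.6 -100.3   45.9] a -1.6166 tool z [-5.e-04 -0.e+00 -1.e+00] F [-0. -0. -3.] w 22.7
shift/250 [-0.0002  0.0005  0.0037] spin 0.0003
[-0.05953772  0.03506129  0.03786271] [ 1.26109867e-01 -1.40050194e+02]
```

Request:
play_rows(
  targets=[
    {"tx": 0, "ty": 0, "tz": 0.003, "spin": 0, "gripper": 1},
    {"tx": 0, "ty": 0, "tz": 0.003, "spin": 0, "gripper": 1},
    {"tx": 0, "ty": 0, "tz": 0.003, "spin": 0, "gripper": 1},
  ],
)

```text
clock: 15.52
position: [611.9, -100.2, 45.5]
ee_rot: [-0.691, 0.723, -0.0, 0.0]
contact_force: [0.2, 0.4, -2.6]
gripper_width: 22.8
```

Run:
```python
from h import *
go(c2w(0,-140,45),-np.pi/2-0.046)
s=read_state();print(s['wrist_torque'],w2c(s['position']))
```

```text
t 15.525 pos [ 611.9 -100.2   45.5] a -1.6164 tool z [ 1.e-04 -0.e+00 -1.e+00] F [ 0.2  0.4 -2.6] w 22.8
shift/250 [0.0001 0.0016 0.002 ] spin 0.0006
[-0.07349468 -0.06726198  0.04231562] [   0.4091527  -139.97251392]
```

Request:
play_rows(
  targets=[
    {"tx": 0, "ty": 0, "tz": 0.003, "spin": 0, "gripper": 1},
    {"tx": 0, "ty": 0, "tz": 0.005, "spin": 0, "gripper": 1},
    {"tx": 0, "ty": 0, "tz": 0.005, "spin": 0, "gripper": 1},
  ],
)

```text
clock: 15.9
position: [612.0, -100.3, 44.5]
ee_rot: [-0.691, 0.723, -0.0, 0.0]
contact_force: [-0.4, -0.5, -1.5]
gripper_width: 22.6
```

Run:
```python
from h import *
go(c2w(0,-110,45),-np.pi/2-0.046)
s=read_state();print(s['wrist_torque'],w2c(s['position']))
```

```text
t 15.9 pos [ 612.  -100.3   44.5] a -1.6163 tool z [ 4.e-04 -0.e+00 -1.e+00] F [-0.4 -0.5 -1.5] w 22.6
shift/250 [-0.12    0.0019 -0.0021] spin 0.0006
[-0.06556133  0.0846827  -0.02732544] [   0.49106822 -140.00196266]
```

Request:
play_rows(
  targets=[
    {"tx": -0.03, "ty": 0.001, "tz": -0.002, "spin": 0, "gripper": 1},
    {"tx": -0.06, "ty": 0.001, "tz": -0.002, "spin": 0, "gripper": 1},
    {"tx": -0.08, "ty": 0.001, "tz": -0.002, "spin": 0, "gripper": 1},
    {"tx": -0.1, "ty": 0.001, "tz": -0.002, "spin": 0, "gripper": 1},
    {"tx": -0.112, "ty": 0.001, "tz": -0.002, "spin": 0, "gripper": 1},
    {"tx": -0.112, "ty": 0.001, "tz": -0.002, "spin": 0, "gripper": 1},
  ],
)

```text
clock: 16.65
position: [612.9, -71.9, 44.7]
ee_rot: [-0.691, 0.723, 0.0, 0.0]
contact_force: [0.3, 0.9, -1.1]
gripper_width: 22.5
```

Run:
```python
from h import *
go(c2w(0,-110,45),-np.pi/2-0.046)
s=read_state();print(s['wrist_torque'],w2c(s['position']))
snap('side','s16'); crop('s16',330,220,450,340,5,'c16');snap('wrist','w16')
```

```text
t 16.65 pos [612.9 -71.9  44.7] a -1.6161 tool z [ 1.e-04  2.e-04 -1.e+00] F [ 0.3  0.9 -1.1] w 22.5
shift/250 [-0.0063  0.0005 -0.0013] spin 0.0009
[0.09704732 0.00113673 0.03983647] [   0.12274045 -111.56365385]
```

View pics/c16.png

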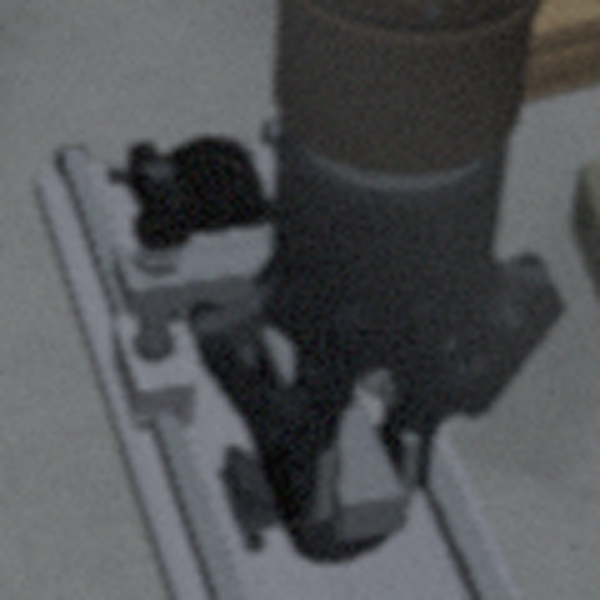

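View pics/w16.png

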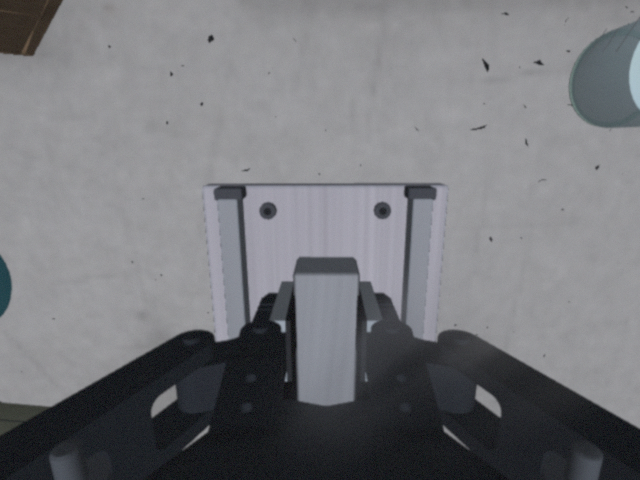

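Request:
play_rows(
  targets=[
    {"tx": -0.02, "ty": 0, "tz": 0, "spin": 0, "gripper": 1},
    {"tx": -0.04, "ty": 0, "tz": 0, "spin": 0, "gripper": 1},
    {"tx": -0.06, "ty": 0, "tz": 0, "spin": 0, "gripper": 1},
    {"tx": -0.07, "ty": 0, "tz": 0, "spin": 0, "gripper": 1},
    {"tx": -0.07, "ty": 0, "tz": 0, "spin": 0, "gripper": 1},
  ],
)

```text
clock: 17.38
position: [613.7, -54.3, 44.7]
ee_rot: [-0.691, 0.723, 0.0, 0.0]
contact_force: [-0.2, 0.8, -2.2]
gripper_width: 22.7
```

```bash
cat > st.py <<'E'
from h import *
s=read_state(); go(s['position'],-np.pi/2-0.046,s); print('torque',s['wrist_torque'].round(2) if hasattr(s['wrist_torque'],'round') else s['wrist_torque'],'cradle',w2c(s['position']).round(2))
E
python3 st.py
```

```text
t 17.375 pos [613.7 -54.3  44.7] a -1.6161 tool z [ 1.e-04  2.e-04 -1.e+00] F [-0.2  0.8 -2.2] w 22.7
shift/250 [0. 0. 0.] spin 0.0009
torque [ 0.15  0.01 -0.01] cradle [  0.11 -94.04]
```

Request:
play_rows(
  targets=[
    {"tx": -0.008, "ty": 0, "tz": 0, "spin": 0, "gripper": 1},
    {"tx": -0.016, "ty": 0, "tz": 0, "spin": 0, "gripper": 1},
    {"tx": -0.016, "ty": 0, "tz": 0, "spin": 0, "gripper": 1},
  ],
)

```text
clock: 17.75
position: [613.8, -50.6, 44.7]
ee_rot: [-0.691, 0.723, 0.0, 0.0]
contact_force: [0.8, 0.7, -1.0]
gripper_width: 22.8
```

Request:
play_rows(
  targets=[
    {"tx": -0.005, "ty": 0, "tz": 0, "spin": 0, "gripper": 1},
    {"tx": -0.005, "ty": 0, "tz": 0, "spin": 0, "gripper": 1},
  ],
)

```text
clock: 18.0
position: [613.9, -49.5, 44.7]
ee_rot: [-0.691, 0.723, 0.0, 0.0]
contact_force: [0.3, -0.5, -2.0]
gripper_width: 22.7
```

Request:
play_rows(
  targets=[
    {"tx": -0.005, "ty": 0, "tz": 0, "spin": 0, "gripper": 1},
    {"tx": -0.005, "ty": 0, "tz": 0, "spin": 0, "gripper": 1},
  ],
)

```text
clock: 18.25
position: [613.9, -48.2, 44.7]
ee_rot: [-0.691, 0.723, 0.0, 0.0]
contact_force: [-0.2, -1.0, -2.2]
gripper_width: 22.8
```

Request:
play_rows(
  targets=[
    {"tx": -0.005, "ty": 0, "tz": 0, "spin": 0, "gripper": 1},
    {"tx": -0.005, "ty": 0, "tz": 0, "spin": 0, "gripper": 1},
  ],
)

```text
clock: 18.5
position: [614.0, -46.9, 44.7]
ee_rot: [-0.691, 0.723, 0.0, 0.0]
contact_force: [0.6, -0.8, -1.9]
gripper_width: 22.6
```

Request:
play_rows(
  targets=[
    {"tx": -0.005, "ty": 0, "tz": 0, "spin": 0, "gripper": 1},
    {"tx": -0.005, "ty": 0, "tz": 0, "spin": 0, "gripper": 1},
  ],
)

```text
clock: 18.75
position: [614.1, -45.6, 44.7]
ee_rot: [-0.691, 0.723, 0.0, 0.0]
contact_force: [0.0, -0.4, -2.6]
gripper_width: 22.4
```

Request:
play_rows(
  targets=[
    {"tx": -0.005, "ty": 0, "tz": 0, "spin": 0, "gripper": 1},
    {"tx": -0.005, "ty": 0, "tz": 0, "spin": 0, "gripper": 1},
  ],
)

```text
clock: 19.0
position: [614.1, -44.4, 44.7]
ee_rot: [-0.691, 0.723, -0.0, 0.0]
contact_force: [-0.2, 0.5, -2.5]
gripper_width: 22.8
```

Request:
play_rows(
  targets=[
    {"tx": -0.005, "ty": 0, "tz": 0, "spin": 0, "gripper": 1},
    {"tx": -0.005, "ty": 0, "tz": 0, "spin": 0, "gripper": 1},
  ],
)

```text
clock: 19.25
position: [614.2, -43.2, 44.7]
ee_rot: [-0.691, 0.723, 0.0, 0.0]
contact_force: [0.6, 0.1, -1.6]
gripper_width: 22.9
```

Request:
play_rows(
  targets=[
    {"tx": -0.005, "ty": 0, "tz": 0, "spin": 0, "gripper": 1},
    {"tx": -0.005, "ty": 0, "tz": 0, "spin": 0, "gripper": 1},
  ],
)

```text
clock: 19.5
position: [614.2, -41.9, 44.7]
ee_rot: [-0.691, 0.723, 0.0, 0.0]
contact_force: [-0.4, 0.2, -3.0]
gripper_width: 22.8
```

```bash
python3 st.py
python3 - <<'E'
from h import *
snap('side','s17'); crop('s17',330,220,450,340,5,'c17')
E
```

```text
t 19.5 pos [614.2 -41.9  44.7] a -1.6163 tool z [ 0.e+00  1.e-04 -1.e+00] F [-0.4  0.2 -3. ] w 22.8
shift/250 [0. 0. 0.] spin 0.0006
torque [-0.07  0.04 -0.01] cradle [  0.1  -81.58]
```

View pics/c17.png

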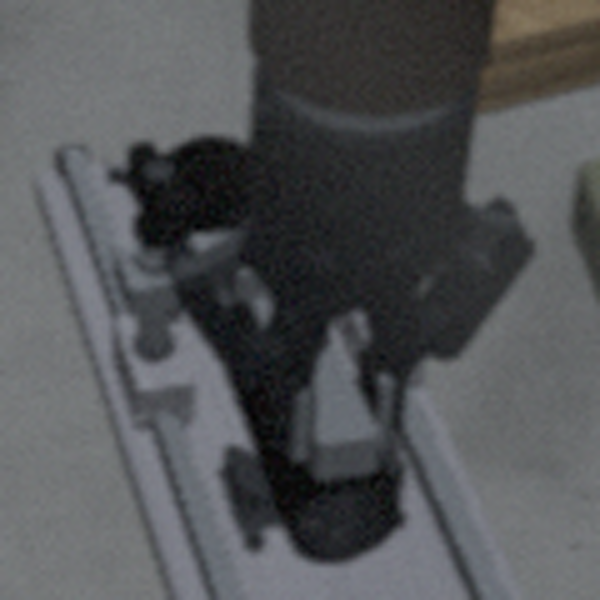

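Request:
play_rows(
  targets=[
    {"tx": -0.005, "ty": 0, "tz": 0, "spin": 0, "gripper": 1},
    {"tx": -0.005, "ty": 0, "tz": 0, "spin": 0, "gripper": 1},
  ],
)

```text
clock: 19.8
position: [614.3, -40.7, 44.7]
ee_rot: [-0.691, 0.723, -0.0, 0.0]
contact_force: [-0.2, 0.4, -2.2]
gripper_width: 22.6
```

Request:
play_rows(
  targets=[
    {"tx": -0.005, "ty": 0, "tz": 0, "spin": 0, "gripper": 1},
    {"tx": -0.005, "ty": 0, "tz": 0, "spin": 0, "gripper": 1},
  ],
)

```text
clock: 20.05
position: [614.3, -39.4, 44.7]
ee_rot: [-0.691, 0.723, 0.0, 0.0]
contact_force: [0.2, -0.1, -1.1]
gripper_width: 22.5
```

Request:
play_rows(
  targets=[
    {"tx": -0.005, "ty": 0, "tz": 0, "spin": 0, "gripper": 1},
    {"tx": -0.005, "ty": 0, "tz": 0, "spin": 0, "gripper": 1},
  ],
)

```text
clock: 20.3
position: [614.3, -38.4, 44.7]
ee_rot: [-0.691, 0.723, -0.0, -0.0]
contact_force: [-0.2, -1.0, -3.4]
gripper_width: 22.5
```

Request:
play_rows(
  targets=[
    {"tx": -0.003, "ty": 0, "tz": 0, "spin": 0, "gripper": 1},
    {"tx": -0.003, "ty": 0, "tz": 0, "spin": 0, "gripper": 1},
  ],
)

```text
clock: 20.55
position: [614.3, -38.0, 44.7]
ee_rot: [-0.691, 0.723, -0.0, -0.0]
contact_force: [-0.2, -4.9, -2.5]
gripper_width: 22.8
```

```bash
python3 st.py
```

```text
t 20.55 pos [614.3 -38.   44.7] a -1.6166 tool z [-4.e-04 -4.e-04 -1.e+00] F [-0.2 -4.9 -2.5] w 22.8
shift/250 [0. 0. 0.] spin 0.0003
torque [-1.01 -0.04  0.02] cradle [-5.000e-02 -7.763e+01]
```

Request:
play_rows(
  targets=[
    {"tx": -0.003, "ty": 0, "tz": 0, "spin": 0, "gripper": 1},
    {"tx": -0.003, "ty": 0, "tz": 0, "spin": 0, "gripper": 1},
  ],
)

```text
clock: 20.8
position: [614.2, -37.4, 44.6]
ee_rot: [-0.691, 0.723, -0.0, -0.0]
contact_force: [0.4, -5.0, -2.1]
gripper_width: 22.7
```

Request:
play_rows(
  targets=[
    {"tx": -0.003, "ty": 0, "tz": 0, "spin": 0, "gripper": 1},
    {"tx": -0.003, "ty": 0, "tz": 0, "spin": 0, "gripper": 1},
  ],
)

```text
clock: 21.05
position: [614.2, -37.1, 44.6]
ee_rot: [-0.691, 0.723, -0.0, -0.001]
contact_force: [0.5, -6.4, -2.1]
gripper_width: 22.6
```

Request:
play_rows(
  targets=[
    {"tx": -0.003, "ty": 0, "tz": 0, "spin": 0, "gripper": 1},
    {"tx": -0.003, "ty": 0, "tz": 0, "spin": 0, "gripper": 1},
  ],
)

```text
clock: 21.3
position: [614.1, -36.8, 44.6]
ee_rot: [-0.691, 0.723, -0.0, -0.001]
contact_force: [0.5, -7.9, -2.0]
gripper_width: 22.6
```

```bash
python3 st.py
```

```text
t 21.3 pos [614.1 -36.8  44.6] a -1.6169 tool z [-0.0013 -0.0016 -1.    ] F [ 0.5 -7.9 -2. ] w 22.6
shift/250 [0. 0. 0.] spin -0.0001
torque [-2.26 -0.17  0.  ] cradle [ -0.29 -76.45]
```

Request:
play_rows(
  targets=[
    {"tx": -0.005, "ty": 0, "tz": 0, "spin": 0, "gripper": 1},
    {"tx": -0.005, "ty": 0, "tz": 0, "spin": 0, "gripper": 1},
  ],
)

```text
clock: 21.55
position: [614.0, -36.2, 44.6]
ee_rot: [-0.691, 0.723, -0.0, -0.001]
contact_force: [0.8, -10.4, -2.2]
gripper_width: 22.7
```

Request:
play_rows(
  targets=[
    {"tx": -0.005, "ty": 0, "tz": 0, "spin": 0, "gripper": 1},
    {"tx": -0.005, "ty": 0, "tz": 0, "spin": 0, "gripper": 1},
  ],
)

```text
clock: 21.8
position: [613.9, -35.8, 44.6]
ee_rot: [-0.69, 0.723, -0.0, -0.002]
contact_force: [0.5, -13.0, -4.3]
gripper_width: 22.2
```

Request:
play_rows(
  targets=[
    {"tx": -0.005, "ty": 0, "tz": 0, "spin": 0, "gripper": 1},
    {"tx": -0.005, "ty": 0, "tz": 0, "spin": 0, "gripper": 1},
  ],
)

```text
clock: 22.05
position: [613.8, -35.4, 44.6]
ee_rot: [-0.69, 0.723, -0.001, -0.002]
contact_force: [0.8, -15.8, -3.6]
gripper_width: 22.8
```

```bash
python3 st.py
python3 - <<'E'
from h import *
snap('wrist','w18')
E
```

```text
t 22.05 pos [613.8 -35.4  44.6] a -1.6176 tool z [-0.0028 -0.0043 -1.    ] F [  0.8 -15.8  -3.6] w 22.8
shift/250 [0. 0. 0.] spin -0.001
torque [-4.52 -0.26 -0.09] cradle [ -0.64 -75.14]
```

View pics/w18.png

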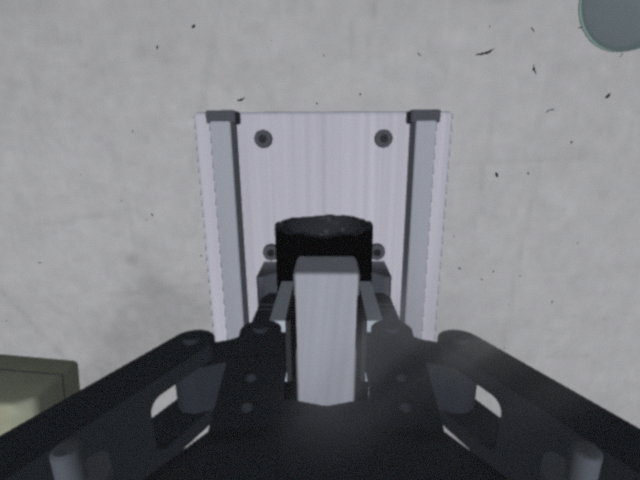

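Request:
play_rows(
  targets=[
    {"tx": -0.003, "ty": 0, "tz": 0, "spin": 0, "gripper": 1},
    {"tx": -0.003, "ty": 0, "tz": 0, "spin": 0, "gripper": 1},
  ],
)

```text
clock: 22.35
position: [613.8, -35.3, 44.6]
ee_rot: [-0.69, 0.724, -0.001, -0.003]
contact_force: [2.2, -18.6, -3.4]
gripper_width: 22.6
```

Request:
play_rows(
  targets=[
    {"tx": 0, "ty": 0, "tz": 0, "spin": 0, "gripper": 0.1},
    {"tx": 0, "ty": 0, "tz": 0, "spin": 0, "gripper": 0.1},
    {"tx": 0, "ty": 0, "tz": 0, "spin": 0, "gripper": 0.1},
    {"tx": 0, "ty": 0, "tz": 0, "spin": 0, "gripper": 0.1},
  ],
)

```text
clock: 22.85
position: [615.0, -30.1, 45.0]
ee_rot: [-0.691, 0.723, -0.0, 0.0]
contact_force: [-0.0, -0.2, 0.5]
gripper_width: 38.4
```

```bash
python3 st.py
python3 - <<'E'
from h import *
snap('wrist','w19')
E
```

```text
t 22.85 pos [615.  -30.1  45. ] a -1.6156 tool z [ 7.e-04  3.e-04 -1.e+00] F [-0.  -0.2  0.5] w 38.4
shift/250 [0. 0. 0.] spin 0.0015
torque [-0.04  0.03 -0.02] cradle [  0.33 -69.75]
```

View pics/w19.png

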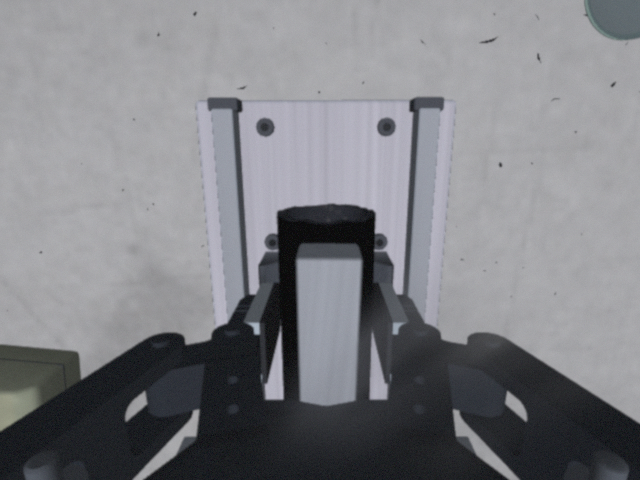

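Request:
play_rows(
  targets=[
    {"tx": 0, "ty": 0, "tz": 0, "spin": 0, "gripper": -0.2},
    {"tx": 0, "ty": 0, "tz": 0, "spin": 0, "gripper": -0.2},
    {"tx": 0, "ty": 0, "tz": -0.05, "spin": 0, "gripper": -0.2},
    {"tx": 0, "ty": 0, "tz": -0.15, "spin": 0, "gripper": -0.2},
    {"tx": 0, "ty": 0, "tz": -0.35, "spin": 0, "gripper": -0.2},
    {"tx": 0.2, "ty": 0, "tz": -0.55, "spin": 0, "gripper": -0.2},
    {"tx": 0.4, "ty": 0.2, "tz": -0.7, "spin": 0, "gripper": -0.2},
    {"tx": 0.5, "ty": 0.6, "tz": -0.7, "spin": 0, "gripper": -0.2},
    {"tx": 0.5, "ty": 0.8, "tz": -0.7, "spin": 0, "gripper": -0.2},
    {"tx": 0.5, "ty": 0.8, "tz": -0.7, "spin": 0, "gripper": -0.2},
    {"tx": 0.5, "ty": 0.8, "tz": -0.7, "spin": 0, "gripper": -0.2},
  ],
)

```text
clock: 24.28
position: [406.7, -147.0, 221.4]
ee_rot: [-0.69, 0.723, -0.001, 0.001]
contact_force: [0.8, -0.3, 0.3]
gripper_width: 51.2
```

```bash
python3 st.py
python3 - <<'E'
from h import *
snap('side','s20'); crop('s20',320,210,460,350,4.2,'c20'); snap('top','t20'); crop('t20',260,160,480,310,3.6,'d20')
E
```

```text
t 24.275 pos [ 406.7 -147.   221.4] a -1.6175 tool z [ 2.9e-03  2.0e-04 -1.0e+00] F [ 0.8 -0.3  0.3] w 51.2
shift/250 [0. 0. 0.] spin -0.0009
torque [0.01 0.01 0.04] cradle [-202.38 -196.13]
```

View pics/c20.png

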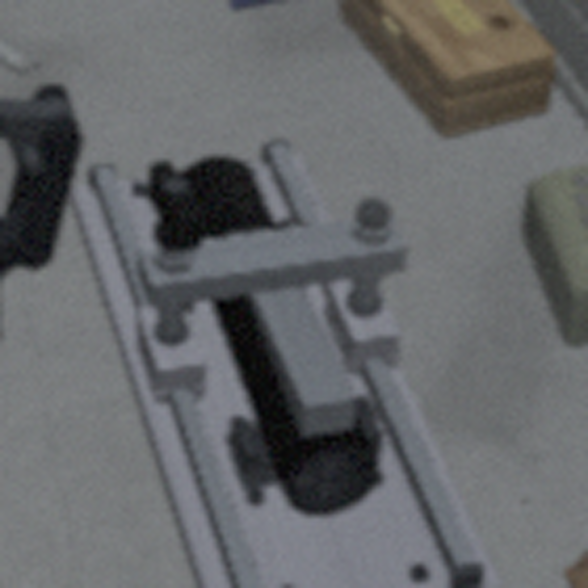

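View pics/d20.png

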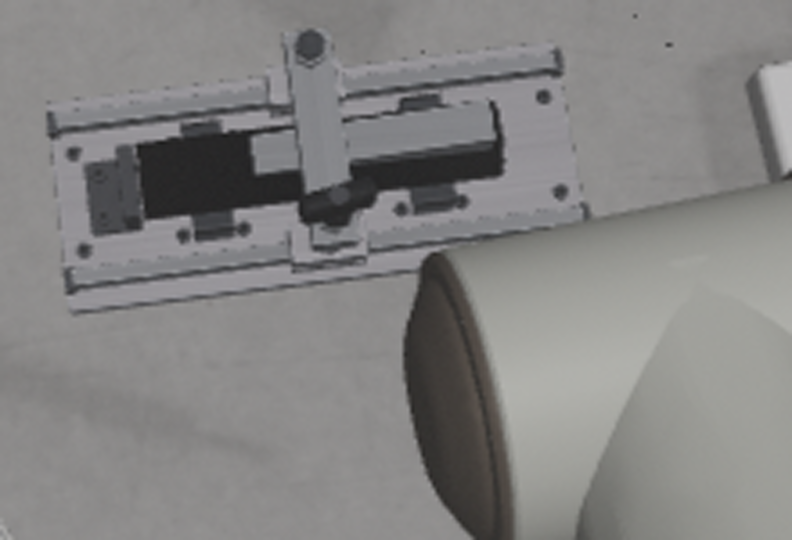

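Run:
```python
from h import *
d=load('t20'); f=lambda x,y:(x/3.6+260,y/3.6+160)
g=lambda x,y,z:w2c(atz(d,*f(x,y),z))
t=(g(250,136,67)+g(254,174,67))/2; k=(g(493,101,82)+g(497,147,82))/2
print('tip',t,'thick',k,'ang',np.arctan2(*(t-k)))
print('hub',g(340,195,137),'wing',g(303,208,135),g(377,185,135), 'nut',g(311,45,105))
```

```text
tip [-1.85409362 39.67049472] thick [ -5.29721007 -95.70599214] ang 0.025428155226005007
hub [-50.10726294   1.10163821] wing [-54.09683615  20.81076594] [-46.61581395 -18.86294529] nut [44.81685202  1.72870674]
```

View pics/s20.png

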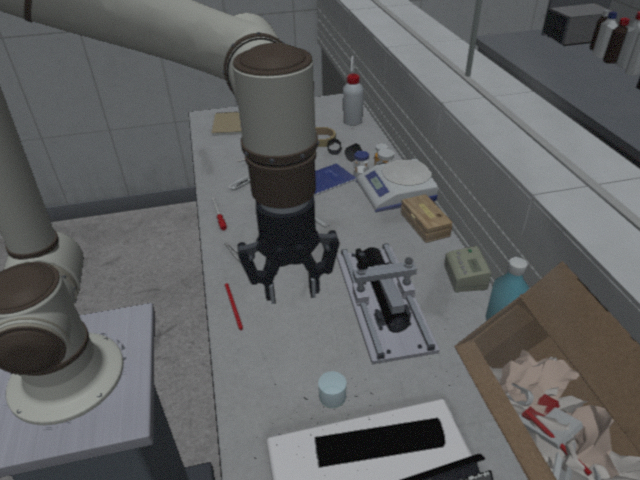

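```bash
python3 -c "
from bench import job_done; print(job_done())"
```

```text
the job is handed in; nothing more can be done
None
```

The specimen is fixed and I handed the job in at about 24.3 s. The hand-in gives no verdict, and the residual jam forces after release can't be measured with this robot.

**What I did**
- I gripped the clamp knob and slid the bridge about 55 mm to midway between the V-blocks.
- I turned the knob clockwise up to the stop, where the torque rose to 0.66 N m.
- I then slid the wedge along the pipe and under the beam, pushed it to a peak of about 18.6 N, let go and backed off.

**Last checks from the pictures, in the cradle frame**

| Item | Measured | Allowed |
|---|---|---|
| Bridge position | 0 to 1 mm from midway | within 15 mm |
| Knob angle | about 1.38 rad | beyond 1.1 rad |
| Wedge tip, y | +40 mm | above +5 mm |
| Wedge grip point, y | about −76 mm | below −30 mm |
| Wedge angle to the pipe | 0.025 rad | below 0.15 rad |
| Wedge sideways offset | 0 to 5 mm | within 12 mm |

- **Jam:** the wedge did not move when the fingers opened. I did not test it with a tug.
- **Bystanders:** the beaker is where it started. The arm hid parts of the caliper, weighing boat and marker in the last pictures, but it never worked near them.
- **Robot:** it stands clear and touches nothing.

**What disagreed**
- **Fingertips:** they stand about 19 to 24 mm behind the reported tool point, not 14 mm ahead of it. My first close on the knob therefore shut empty above it. I worked from the observed offset after that.
- **Top camera:** it read about 3 mm short in x compared with the wrist camera at the end.

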